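# Gauge a heat-sink block on two faces in a sprung clamp

### The job

Check the finned heat-sink block on two faces in the gauge clamp, each time fully down on the bed, about midway along the fixed bar and held by the sprung jaw. First clamp it standing upright with its flat face flush against the bar and let go of it; then take it out, turn it a quarter over and clamp it lying down, with the end it stood on flush against the bar and its flat face up. Leave it held there, and do not disturb the bottle, the loupe and the steel block standing around.

Things in the scene. Friction and masses are not known exactly. Their poses are not given: they have to be found in the camera images.
- gauge_clamp: Steel clamp fixed to the bench. Origin: on the bench top, straight under the middle of the working face of the fixed bar; x points from the bar to the sprung jaw, y along the bar, z up. Bed plate: x -40..160 mm, y -50..50, top at z = 10. Fixed bar: x -18..0, y -45..45, z 10..28 (its working face is x = 0; screw heads 3 mm high on it at y = +-36). Housing behind the jaw: x 105..156, y -35..35, up to z = 54. Nothing stands at the two open sides (+-y).
- spring_jaw (a joint): Travel of the sprung jaw away from the bar, in m: 0 closed (gap bar to jaw 42 mm), up to 0.038 (gap 80 mm). Its spring pushes it back towards the bar with 5 N when closed plus 0.25 N per mm. The jaw is pushed open with the part itself, from above the bar.
- jaw_face (a point): Middle of the jaw's working face (which looks towards the bar); the jaw is an aluminium block 16 mm thick (in clamp x), 70 wide (y), from z = 10.5 to 50.5 above the bench.
- heat_sink: Finned aluminium heat-sink block, 48 x 44 x 64 mm (own x, y, z), about 0.22 kg. Origin: centre of the cut end it stands on at the start; own z up the block, own -x side is the flat mounting face (10 mm thick plate with four small holes), own +x side carries five upright fins 38 mm deep, 4 mm thick, 10 mm apart in y; the outer fins make flat sides at y = +-22.
- flat_face (a point): Centre of the flat mounting face, 24 mm from the block's axis in its -x, 32 mm up.
- foot_end (a point): Centre of the end that the block stands on at the start (same point as the block's origin).
- flux_bottle: White plastic dropper bottle, 36 mm across, 98 tall, standing; bystander, origin under its centre.
- loupe: Black eye loupe, 37 mm across, 42 tall, standing; bystander, origin under its centre.
- magnet_block: Ground steel block 30 x 50 x 20 mm; bystander, origin under its centre.
Not all that is in view belongs to the job. What is meant by the heat_sink is not green, and is the larger of those in its own colour.

How it is judged:
On the way:
1. the block stands upright in the clamp, its flat face flush against the bar, held by the jaw and let go (x of flat_face in the frame of gauge_clamp between -0.0025 and 0.0025 m and y of flat_face in the frame of gauge_clamp between -0.02 and 0.02 m and height (world z) of foot_end below 0.0125 m and angle between heat_sink's own z axis and vertical below 0.06 rad and angle between the x axis of heat_sink and the x axis of gauge_clamp, either way round below 0.06 rad and value of joint spring_jaw between 0.004 and 0.0085 m and contact force between heat_sink and the fingers below 0.1 N), for 0.2 s.
At the end, for the whole second after the job is handed in: The block lies in the clamp, flat face up (within 3.5 degrees) and down on the bed (within 2.5 mm), the end it first stood on flush with the bar (within 2.5 mm and 3.4 degrees), within 20 mm of the middle of the bar, the jaw closed on it (travel 20 to 24.5 mm) and at rest (x of foot_end in the frame of gauge_clamp between -0.0025 and 0.0025 m and y of foot_end in the frame of gauge_clamp between -0.02 and 0.02 m and height (world z) of flat_face below 0.0605 m and angle between heat_sink's own x axis and vertical above 3.08 rad and angle between the z axis of heat_sink and the x axis of gauge_clamp, either way round below 0.06 rad and value of joint spring_jaw between 0.02 and 0.0245 m and linear speed of heat_sink below 0.01 m/s); the robot touches nothing.
It fails at once if the flux bottle was moved by more than 20 mm (distance of flux_bottle from where it was at the start of the episode above 0.02 m).
It fails at once if the loupe was moved by more than 20 mm (distance of loupe from where it was at the start of the episode above 0.02 m).
It fails at once if the steel block was moved by more than 20 mm (distance of magnet_block from where it was at the start of the episode above 0.02 m).
It also fails if it takes over 72 s, if anything falls off the work surface, if the arm or the gripper's body presses on something with over 40 N, if the wrist force passes 120 N, or if a joint passes its speed limit or range.

### The arm

A 6-joint arm with a two-finger parallel gripper is mounted at the origin on a cart in front of the work surface, level with it; the furniture and walls round the work are solid. World frame = base frame: x ahead of the robot, y to its left, z up, the work surface at z = 0. Lengths are in m, angles in rad, forces in N, time in s.
With the tool pointing down it reaches from about 0.425 to 0.95 m from the base axis. Payload 3.5 kg.
Tool frame: the origin (TCP) lies at the very end of the fingers, on their centre line; the grasp point (between the pads) lies 19 mm behind it; y points along the fingers, z is the direction in which the jaws open and shut, and the axes are right-handed (so a half turn about y gives the same grasp; the last joint's range is limited). The gripper opens to 85 mm and grips with 20 to 120 N. Pads are 22 mm wide; open, the fingers measure 114 mm over their backs; the gripper's body (76 mm by 85 mm) begins 54 mm behind the grasp point. The pads swing forward as they close: fully open they stand 13 mm farther back than shut.
Start: joints at [-1.365, 0.286, 1.577, -0, 1.279, -0.15], TCP at [0.235, -0.633, 0.231] pointing down, gripper open.
Joint ranges: [-2.77, 2.77], [-0.9, 2.22], [0.21, 2.48], [-1.53, 4.67], [0.24, 2.81], [-2.84, 2.84]. Speed limits (rad/s): [2.79, 2.79, 3.14, 3.14, 3.14, 3.14].

### API

Orientations are given as a unit quaternion [x, y, z, w].
In Python, from plant import ctrl, cams gives the robot as it stands.
- The arm moves only by the tool play_rows, never from a script. Its argument "steps" is a list of rows, each an object of numbers: "claw": the finger opening in cm, from 0 to 8.54; "tx", "ty", "tz": the shift along the tool's x, y, z in cm; "ax", "ay", "az": the turn, a rotation vector about the tool's x, y, z in degrees. A call has 1 to 12 rows; each row is the pose to reach, as a shift and turn from the pose commanded when the call began, along the tool's axes at that moment; what a row does not reach only later rows make up. A row lasts 1/12 s, in which the tool goes at most 41.7 mm and 7.16 degrees, less where a joint would pass 70% of its speed; a pose out of reach is approached as far as the arm can. A call with a gripper value outside its range is refused whole. The fingers move at their own pace and stop on an object; "grip_force" is the grip in N (left out, the last holds). Time passes only in rows, so rows that repeat a pose let the fingers close. It gives the time, the measured TCP pose, the force and the opening at its end, in the units of the state.
- ctrl.get_state(): the state, without advancing time (a new reading comes with each control period).
- cams.read_camera(name): name is "scene" or "side" or "wrist"; returns (picture, depth): 400x640x3 uint8, blue, green, red; 400x640 float32, m along the optical axis (not along the pixel's ray), 0 where there is no reading.
- cams.camera_model(name): a dict with "intrinsics" (3x3 intrinsics, pixels), "distortion" ([k1, k2, p1, p2, k3] as OpenCV has them; the pictures are not rectified), "rvec" (rotation vector, rad) and "tvec" (3), from world to camera coordinates, as OpenCV has them; the wrist camera has in their place "tool_from_camera" (4x4, takes a point from camera to tool coordinates, whose origin is the TCP and whose axes are the tool frame's). Camera axes: x right, y down, z forward; pixel columns grow to the right and rows downward; lengths in m; the calibration is good to about 2 mm. A picture is of the moment at which its call begins: read the wrist's pose just before it. camera_model takes no time and is no camera call.
- ctrl.sign_off(): hands the job in, once; it reports no verdict.
The state is a dict: "time": time; "qpos": joint angles; "dq": joint speeds; "joint_efforts": joint torques, N m; "eef_pos": TCP position; "tcp_rot": TCP orientation; "contact_force": force on the tool from outside, world axes, zero at the start; "wrist_torque": the same for the moment, N m; "opening": opening from 0.0 (shut) to 1.0 (fully open).
Only numpy, scipy, OpenCV 4.12 (cv2) and the standard library are available. Lean on these libraries where they do the work, as an engineer would, in place of code of your own. Each camera call takes 0.05 s, during which the arm holds its last target.

## Working session

There is one attempt and no reset: what is moved stays moved. The work goes in short steps, Python scripts to look and compute and a tool call to move; the robot and the scene stay as the last step left them, time stands still between calls to the robot, and variables do not carry over. Pictures are saved under pics/ and viewed, and the job is handed in when it is done.

Besides the shell and the picture viewer there is one more tool, called after "Emit:" by a JSON object that holds its "fn" and its "kwargs". play_rows: Moves the arm, as the interface text tells. Its arguments: {"type":"object","properties":{"steps":{"type":"array","items":{"type":"object","properties":{"claw":{"type":"number"},"tx":{"type":"number"},"ty":{"type":"number"},"tz":{"type":"number"},"ax":{"type":"number"},"ay":{"type":"number"},"az":{"type":"number"}}}},"grip_force":{"type":"number"}},"required":["steps"]}

```bash
ls; mkdir -p pics; python3 - <<'E'
from plant import ctrl,cams
import cv2
s=ctrl.get_state(); print(s)
for n in ["scene","side","wrist"]:
    im,d=cams.read_camera(n); cv2.imwrite(f"pics/{n}0.png",im)
    import numpy as np; np.savez(f"pics/{n}0.npz",im=im,d=d)
    print(n,cams.camera_model(n))
E
```

```text
pics
{'time': 0.0, 'qpos': array([-1.36500659e+00,  2.87228644e-01,  1.57818871e+00, -1.78853572e-05,
        1.27859099e+00, -1.49991813e-01]), 'dq': array([-0.00021712, -0.00018709, -0.00154969,  0.00028542, -0.00097658,
       -0.00108105]), 'joint_efforts': array([-3.67286266e-04, -4.05983841e+01, -2.92626411e+01, -1.98018056e-04,
        5.88369090e-03,  9.08891735e-06]), 'eef_pos': array([ 0.23501034, -0.63206266,  0.22989885]), 'tcp_rot': array([-0.12515698,  0.69680075, -0.69509361,  0.12509723]), 'contact_force': array([0.35254088, 0.69341006, 0.20756699]), 'wrist_torque': array([ 0.04100375,  0.01406509, -0.02075756]), 'opening': 0.9964492602374193}
scene {'intrinsics': array([[407.22068946,   0.        , 329.22791975],
       [  0.        , 407.22068946, 204.44732049],
       [  0.        ,   0.        ,   1.        ]]), 'distortion': array([-0.06960704,  0.        ,  0.        ,  0.        ,  0.        ]), 'rvec': array([ 2.34872514,  1.19542632, -0.32743024]), 'tvec': array([-0.49048479, -0.2818556 ,  1.08620603])}
side {'intrinsics': array([[363.75332537,   0.        , 
[... 239 characters left out ...]
1464367, -0.00272043]), 'tvec': array([-0.55899072,  0.13555945,  0.7113881 ])}
wrist {'intrinsics': array([[349.09622579,   0.        , 318.61266387],
       [  0.        , 349.09622579, 199.54115144],
       [  0.        ,   0.        ,   1.        ]]), 'distortion': array([0.02135124, 0.        , 0.        , 0.        , 0.        ]), 'tool_from_camera': array([[-1.01184457e-03,  9.64192880e-01,  2.65200050e-01,
        -6.72012203e-02],
       [ 3.06617692e-04, -2.65199874e-01,  9.64193410e-01,
        -1.41408700e-01],
       [ 9.99999441e-01,  1.05692890e-03, -2.72975414e-05,
        -1.38599203e-04],
       [ 0.00000000e+00,  0.00000000e+00,  0.00000000e+00,
         1.00000000e+00]])}
```

View pics/scene0.png

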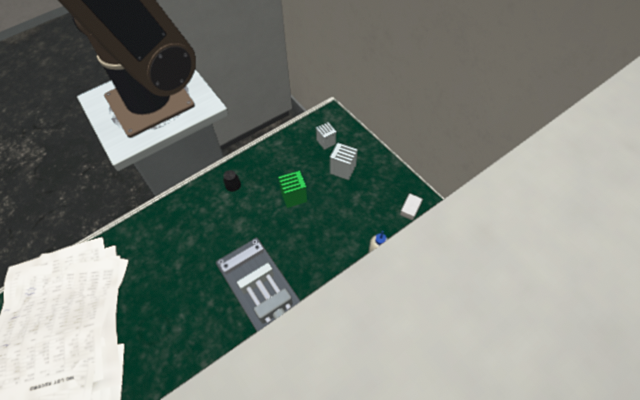

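View pics/side0.png

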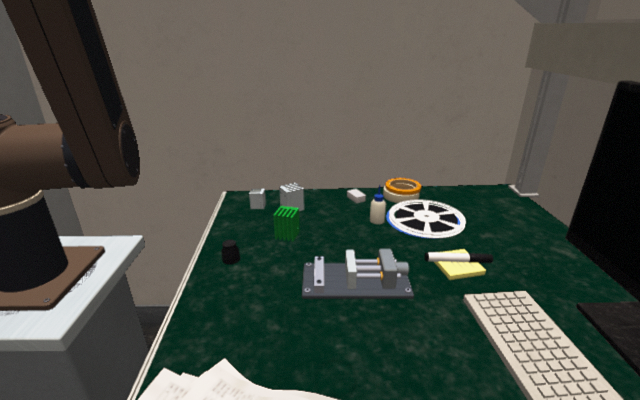

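View pics/wrist0.png

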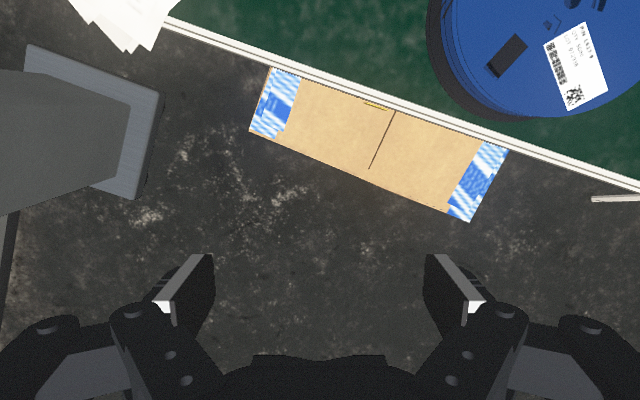

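Candidates for the heat sink in the scene view are the small grey block at (326,133), the larger grey block at (343,160), and the green one at (292,187). By the description it's the larger grey at (343,160). I'll check that in a close crop.

```bash
cat > h.py <<'E'
import numpy as np, cv2
from scipy.spatial.transform import Rotation as R
from plant import ctrl,cams
def load(n,i=0):
    z=np.load(f"pics/{n}{i}.npz"); return z['im'],z['d']
def pose(n,s=None):
    """R,t world->cam"""
    m=cams.camera_model(n)
    if n!='wrist':
        return cv2.Rodrigues(m['rvec'])[0],m['tvec']
    T=np.eye(4);T[:3,:3]=R.from_quat(s['tcp_rot']).as_matrix();T[:3,3]=s['eef_pos']
    W=np.linalg.inv(T@m['tool_from_camera']); return W[:3,:3],W[:3,3]
def rays(n,px,s=None):
    m=cams.camera_model(n);Rm,t=pose(n,s)
    u=cv2.undistortPoints(np.array(px,float).reshape(-1,1,2),m['intrinsics'],m['distortion']).reshape(-1,2)
    d=np.c_[u,np.ones(len(u))]@Rm
    return -Rm.T@t,d
def onz(n,px,z,s=None):
    o,d=rays(n,px,s); return o+d*((z-o[2])/d[:,2])[:,None]
def dep(n,px,dm,s=None):
    o,d=rays(n,px,s); px=np.array(px,int).reshape(-1,2)
    return o+d*dm[px[:,1],px[:,0]][:,None]
def proj(n,P,s=None):
    m=cams.camera_model(n);Rm,t=pose(n,s)
    return cv2.projectPoints(np.array(P,float).reshape(-1,3),cv2.Rodrigues(Rm)[0],t,m['intrinsics'],m['distortion'])[0].reshape(-1,2)
def snap(n,i):
    s=ctrl.get_state(); im,d=cams.read_camera(n)
    cv2.imwrite(f"pics/{n}{i}.png",im); np.savez(f"pics/{n}{i}.npz",im=im,d=d,p=s['eef_pos'],q=s['tcp_rot']); return s
def crop(n,i,x0,y0,x1,y1,k,out):
    im,_=load(n,i); cv2.imwrite(f"pics/{out}.png",cv2.resize(im[y0:y1,x0:x1],None,fx=k,fy=k,interpolation=cv2.INTER_CUBIC))
E
python3 - <<'E'
from h import *
crop('scene',0,200,110,440,340,2.6,'c1')
crop('scene',0,310,115,370,190,8,'c2')
crop('side',0,215,175,435,305,3.6,'c3')
im,d=load('scene')
for nm,p in dict(big=(344,150),small=(326,129),green=(292,178),mag=(412,204),loupe=(231,178),bottle=(381,238),bar=(240,256),bed=(235,275),jaw=(255,275)).items():
    print(nm,dep('scene',[p],d).round(3),im[p[1],p[0]])
E
```

```text
big [[0.488 0.292 0.062]] [179 180 173]
small [[0.402 0.304 0.048]] [194 192 182]
green [[0.483 0.154 0.063]] [ 64 148  38]
mag [[0.67  0.345 0.019]] [224 226 226]
loupe [[0.391 0.051 0.043]] [50 51 51]
bottle [[0.711 0.212 0.075]] [132  69  42]
bar [[ 0.559 -0.025  0.026]] [214 202 196]
bed [[ 0.582 -0.054  0.01 ]] [109 102  96]
jaw [[ 0.623 -0.024  0.05 ]] [233 232 223]
```

View pics/c1.png

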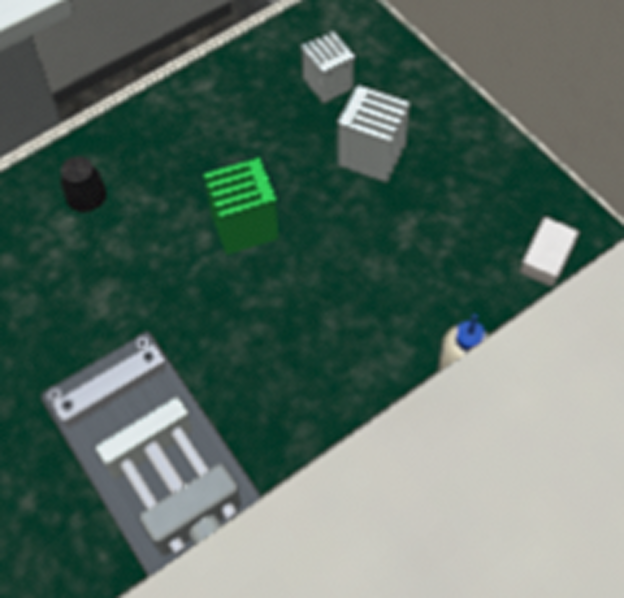

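View pics/c2.png

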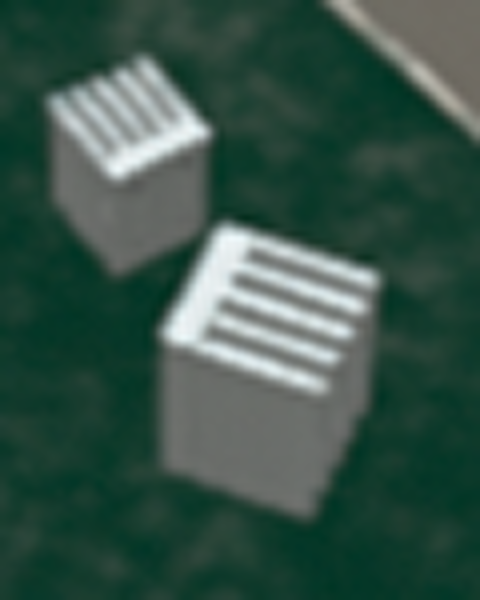

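View pics/c3.png

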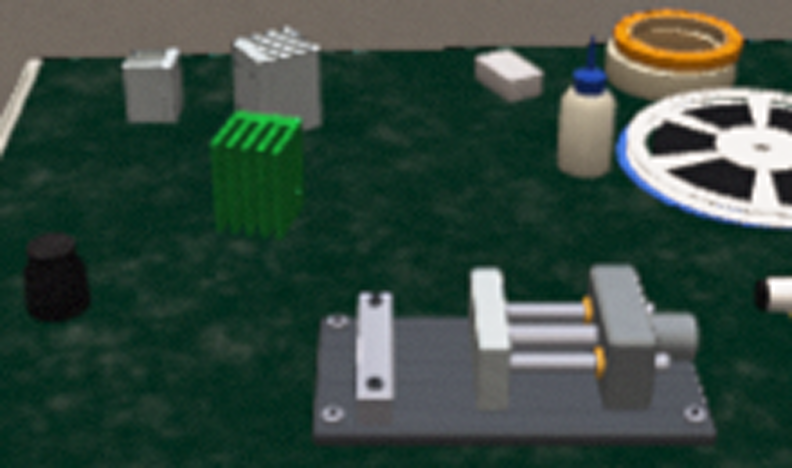

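The crop confirms it. The larger grey finned block at scene (343,160) is about 64 mm tall, with its plate side to image left. The small one at (326,133) is 48 mm tall and is a decoy. Next I'll measure rough poses.

```bash
python3 - <<'E'
from h import *
c=lambda p,k,o:[(x/k-.5+.5/k+o[0],y/k-.5+.5/k+o[1]) for x,y in p]
P=onz('scene',c([(222,222),(163,337),(325,390),(380,278)],8,(310,115)),.064); print('sink',P.round(4),P.mean(0).round(4))
y=P[0]-P[1];x=(P[3]-P[0]+P[2]-P[1]);print(np.linalg.norm(y),np.linalg.norm(x)/2,np.degrees(np.arctan2(x[1],x[0])),np.degrees(np.arctan2(y[1],y[0])))
# bar top corners in c1: (46,395)?bed corners, bar corners
k=2.6;o=(200,110)
B=onz('scene',c([(55,392),(152,342),(164,362),(68,417)],k,o),.028);print('bar',B.round(4))
J=onz('scene',c([(97,440),(182,397),(188,416),(105,463)],k,o),.0505);print('jaw',J.round(4))
s=ctrl.get_state();print(R.from_quat(s['tcp_rot']).as_matrix().round(3))
E
```

```text
sink [[0.4619 0.2926 0.064 ]
 [0.4855 0.2545 0.064 ]
 [0.5266 0.2798 0.064 ]
 [0.5045 0.3166 0.064 ]] [0.4946 0.2859 0.064 ]
0.044823385198135925 0.048562466294983675 30.536571959378097 121.71790894729781
bar [[ 0.546  -0.0621  0.028 ]
 [ 0.5532  0.0215  0.028 ]
 [ 0.5738  0.0201  0.028 ]
 [ 0.5702 -0.0639  0.028 ]]
jaw [[ 0.6095 -0.0558  0.0505]
 [ 0.6171  0.013   0.0505]
 [ 0.6326  0.0086  0.0505]
 [ 0.6283 -0.0599  0.0505]]
[[-0.937 -0.     0.348]
 [-0.348  0.002 -0.937]
 [-0.    -1.    -0.002]]
```

```bash
python3 - <<'E'
from h import *
s=ctrl.get_state()
im,d=load('wrist'); print(dep('wrist',[(500,60),(570,60),(600,150),(440,60),(320,150),(110,20)],d,s).round(3))
im,d=load('scene'); print(dep('scene',[(500,300),(600,150),(400,260),(200,380)],d).round(3))
im,d=load('side'); print(dep('side',[(620,200),(600,50),(500,100),(545,100),(425,215),(460,250),(403,188)],d).round(3))
E
```

```text
[[ 0.382 -0.737  0.061]
 [ 0.401 -0.79   0.061]
 [ 0.356 -0.901 -0.   ]
 [ 0.373 -0.7    0.025]
 [ 0.211 -0.643 -0.354]
 [ 0.299 -0.403  0.015]]
[[ 0.936  0.007  0.625]
 [ 0.914  0.111  0.626]
 [ 0.898 -0.015  0.626]
 [ 0.891 -0.106  0.626]]
[[ 1.049 -0.061  0.182]
 [ 1.099  0.155  0.392]
 [ 1.18   0.657  0.208]
 [ 1.142  0.352  0.264]
 [ 0.825  0.202  0.018]
 [ 0.862  0.062  0.008]
 [ 0.814  0.392  0.007]]
```

```bash
cat >> h.py <<'E'
def tgt(yaw,fwd=0,):
    """tool rotation: z_tool at yaw deg (horizontal), pointing down then tilted by fwd deg about tool z"""
    a=np.radians(yaw); z=np.array([np.cos(a),np.sin(a),0]); y=np.array([0,0,-1.]); x=np.cross(y,z)
    return R.from_matrix(np.c_[x,y,z])*R.from_rotvec([0,0,np.radians(fwd)])
def delta(p,Rt,p0=None,R0=None):
    s=ctrl.get_state(); p0=s['eef_pos'] if p0 is None else np.array(p0); R0=R.from_quat(s['tcp_rot']) if R0 is None else R0
    dt=R0.inv().apply(np.array(p)-p0)*100; da=np.degrees((R0.inv()*Rt).as_rotvec())
    print('t',dt.round(2),'a',da.round(2),'rows>=',max(np.linalg.norm(dt)/4.17,np.linalg.norm(da)/7.16).round(1)); return dt,da
E
python3 - <<'E'
from h import *
delta([.52,-.25,.30],tgt(-85)); delta([.60,-.02,.25],tgt(-95))
E
```

```text
t [-40.03  -6.92 -25.91] a [ 0.11 15.38 -0.  ] rows>= 11.6
t [-55.54  -1.88 -44.68] a [1.100e-01 2.538e+01 1.000e-02] rows>= 17.1
```

Emit:
{"fn": "play_rows", "kwargs": {"steps": [{"tx":-40,"ty":-7,"tz":-26,"ay":15},{"tx":-40,"ty":-7,"tz":-26,"ay":15},{"tx":-40,"ty":-7,"tz":-26,"ay":15},{"tx":-40,"ty":-7,"tz":-26,"ay":15},{"tx":-40,"ty":-7,"tz":-26,"ay":15},{"tx":-40,"ty":-7,"tz":-26,"ay":15},{"tx":-40,"ty":-7,"tz":-26,"ay":15},{"tx":-40,"ty":-7,"tz":-26,"ay":15},{"tx":-40,"ty":-7,"tz":-26,"ay":15},{"tx":-40,"ty":-7,"tz":-26,"ay":15},{"tx":-40,"ty":-7,"tz":-26,"ay":15},{"tx":-40,"ty":-7,"tz":-26,"ay":15}]}}

```text
invalid input at $.steps[0]: expected keys claw, tx, ty, tz, ax, ay, az
```

```bash
python3 - <<'E'
from h import *
s=ctrl.get_state();print(s['qpos'].round(3),s['eef_pos'])
delta([.60,-.02,.25],tgt(-95))
E
```

```text
[-1.365  0.287  1.578 -0.     1.279 -0.15 ] [ 0.23504093 -0.6322126   0.23022206]
t [-55.54  -1.88 -44.68] a [1.100e-01 2.538e+01 1.000e-02] rows>= 17.1
```

Emit:
{"fn": "play_rows", "kwargs": {"steps": [{"claw":8.5,"tx":-20,"ty":-7,"tz":-13,"ax":0,"ay":8,"az":0},{"claw":8.5,"tx":-20,"ty":-7,"tz":-13,"ax":0,"ay":8,"az":0},{"claw":8.5,"tx":-20,"ty":-7,"tz":-13,"ax":0,"ay":8,"az":0},{"claw":8.5,"tx":-20,"ty":-7,"tz":-13,"ax":0,"ay":8,"az":0},{"claw":8.5,"tx":-20,"ty":-7,"tz":-13,"ax":0,"ay":8,"az":0},{"claw":8.5,"tx":-40,"ty":-7,"tz":-26,"ax":0,"ay":15,"az":0},{"claw":8.5,"tx":-40,"ty":-7,"tz":-26,"ax":0,"ay":15,"az":0},{"claw":8.5,"tx":-40,"ty":-7,"tz":-26,"ax":0,"ay":15,"az":0},{"claw":8.5,"tx":-40,"ty":-7,"tz":-26,"ax":0,"ay":15,"az":0},{"claw":8.5,"tx":-40,"ty":-7,"tz":-26,"ax":0,"ay":15,"az":0},{"claw":8.5,"tx":-55.5,"ty":-4,"tz":-44.5,"ax":0,"ay":25,"az":0},{"claw":8.5,"tx":-55.5,"ty":-4,"tz":-44.5,"ax":0,"ay":25,"az":0}]}}

```text
time: 1.15
eef_pos: [0.5105, -0.2306, 0.2915]
tcp_rot: [-0.03, -0.706, 0.707, 0.03]
contact_force: [0.4, -0.1, 0.4]
opening: 0.997
```

```bash
python3 - <<'E'
from h import *
s=ctrl.get_state();print(s['qpos'].round(3),s['eef_pos'])
delta([.60,-.02,.25],tgt(-95))
E
```

```text
[-0.605 -0.009  1.795 -0.     1.355  1.051] [ 0.51048864 -0.23063     0.29149012]
t [ -7.12   4.14 -21.75] a [-0.03  0.11 -0.03] rows>= 5.6
```

Emit:
{"fn": "play_rows", "kwargs": {"steps": [{"claw":8.5,"tx":-7,"ty":4,"tz":-21.8,"ax":0,"ay":0,"az":0},{"claw":8.5,"tx":-7,"ty":4,"tz":-21.8,"ax":0,"ay":0,"az":0},{"claw":8.5,"tx":-7,"ty":4,"tz":-21.8,"ax":0,"ay":0,"az":0},{"claw":8.5,"tx":-7,"ty":4,"tz":-21.8,"ax":0,"ay":0,"az":0},{"claw":8.5,"tx":-7,"ty":4,"tz":-21.8,"ax":0,"ay":0,"az":0},{"claw":8.5,"tx":-7,"ty":4,"tz":-21.8,"ax":0,"ay":0,"az":0},{"claw":8.5,"tx":-7,"ty":4,"tz":-21.8,"ax":0,"ay":0,"az":0},{"claw":8.5,"tx":-7,"ty":4,"tz":-21.8,"ax":0,"ay":0,"az":0}]}}

```text
time: 1.82
eef_pos: [0.5968, -0.0194, 0.2505]
tcp_rot: [-0.027, -0.706, 0.707, 0.028]
contact_force: [-0.0, 0.5, -1.1]
opening: 0.994
```

```bash
python3 - <<'E'
from h import *
s=snap('wrist',1);print(s['qpos'].round(3),s['dq'].round(3),s['eef_pos'])
E
```

```text
[-2.020e-01  1.030e-01  1.754e+00 -1.000e-03  1.287e+00  1.447e+00] [-0.045 -0.016 -0.002 -0.006  0.003 -0.003] [ 0.59677622 -0.01936125  0.25050734]
```

View pics/wrist1.png

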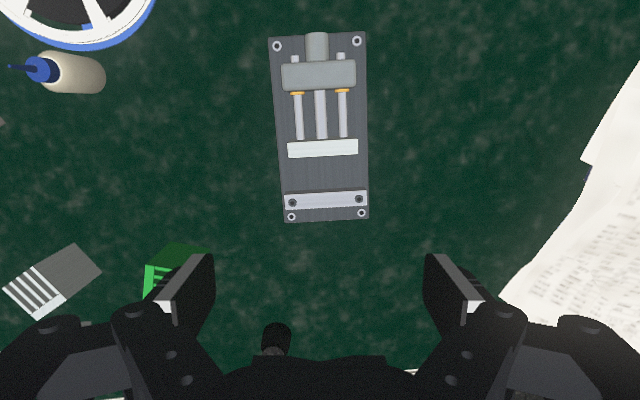

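```bash
python3 - <<'E'
from h import *
crop('wrist',1,260,125,380,230,6,'c4')
crop('wrist',1,0,225,120,335,5,'c5')
E
```

```text
(no output)
```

View pics/c4.png

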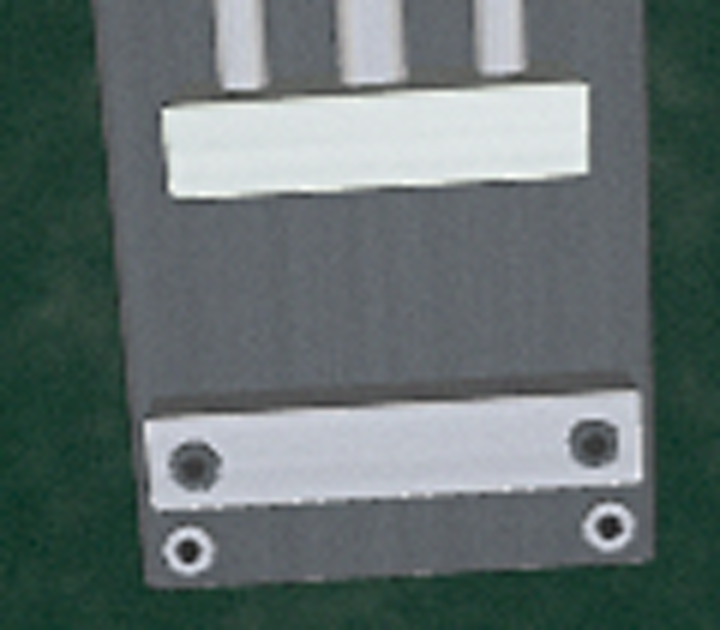

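View pics/c5.png

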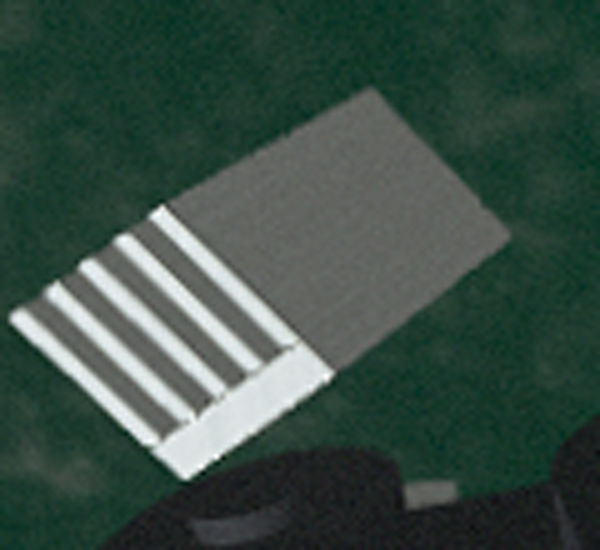

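```bash
python3 - <<'E'
from h import *
z=np.load('pics/wrist1.npz'); s=dict(eef_pos=z['p'],tcp_rot=z['q'])
c=lambda p,k,o:[(x/k-.5+.5/k+o[0],y/k-.5+.5/k+o[1]) for x,y in p]
def show(nm,p,h,k,o):
    P=onz('wrist',c(p,k,o),h,s); print(nm,P.round(4).tolist()); return P
B=show('bar',[(146,420),(638,390),(640,480),(155,508)],.028,6,(260,125))
J=show('jaw',[(168,198),(588,174)],.0505,6,(260,125))
D=show('bed',[(148,586),(652,558)],.010,6,(260,125))
for P in (B,J,D):
    v=P[0]-P[1]; print(np.linalg.norm(v),np.degrees(np.arctan2(-v[0],v[1])),((P[0]+P[1])/2).round(4))
S=show('sink',[(333,377),(187,480),(12,317),(160,207)],.064,5,(0,225))
print(S.mean(0)); v=S[1]-S[0]; w=S[2]-S[1]; print(np.linalg.norm(v),np.linalg.norm(w),np.degrees(np.arctan2(v[1],v[0])),np.degrees(np.arctan2(w[1],w[0])))
F=show('foot',[(510,235),(372,87)],.0,5,(0,225))
E
```

```text
bar [[0.5718, 0.0202, 0.028], [0.5706, -0.0681, 0.028], [0.5538, -0.0677, 0.028], [0.5553, 0.0203, 0.028]]
jaw [[0.6146, 0.01, 0.0505], [0.6133, -0.0587, 0.0505]]
bed [[0.5344, 0.0254, 0.01], [0.5326, -0.0715, 0.01]]
0.08827132878136976 -0.7891756372854345 [ 0.5712 -0.0239  0.028 ]
0.06868375098792012 -1.115920000490549 [ 0.6139 -0.0244  0.0505]
0.09699233327998365 -1.0296952301884825 [ 0.5335 -0.0231  0.01  ]
sink [[0.485, 0.2539, 0.064], [0.4635, 0.2903, 0.064], [0.5042, 0.3144, 0.064], [0.526, 0.2779, 0.064]]
[0.49467471 0.28410815 0.064     ]
0.04228619915449967 0.04728038636666343 120.51280513801137 30.600841461045253
foot [[0.4848, 0.2558, 0.0], [0.5256, 0.2788, 0.0]]
```

```bash
python3 - <<'E'
from h import *
z=np.load('pics/wrist1.npz'); s=dict(eef_pos=z['p'],tcp_rot=z['q'])
P=onz('wrist',[(268.5,38),(365,32),(369,218),(285,222)],.01,s); print(P.round(4))
for a,b in((0,3),(1,2)): v=P[a]-P[b]; print(np.linalg.norm(v),np.degrees(np.arctan2(v[1],v[0])))
# scene: bed corner/edges by colour mask
im,d=load('scene'); crop('scene',0,205,230,305,340,6,'c6')
E
```

```text
[[ 0.7297  0.0209  0.01  ]
 [ 0.7278 -0.0756  0.01  ]
 [ 0.5321 -0.0724  0.01  ]
 [ 0.5346  0.0245  0.01  ]]
0.19513878204385204 -1.0553101521128943
0.19574143825233606 -0.9496126020532523
```

View pics/c6.png

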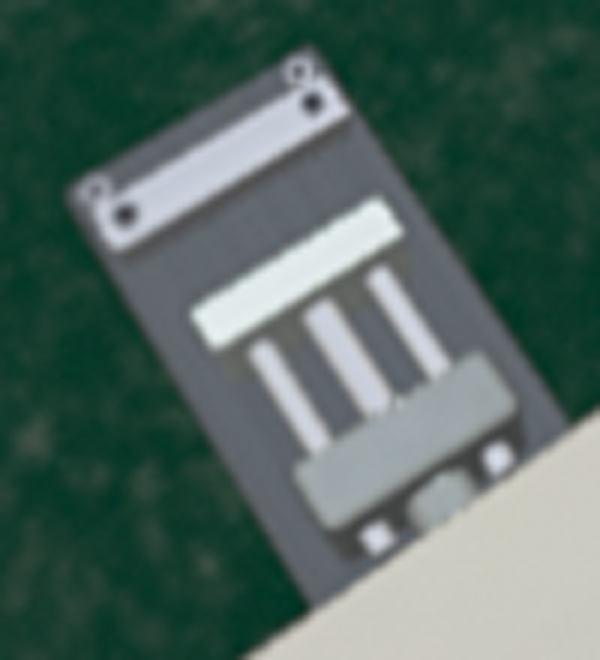

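```bash
python3 - <<'E'
from h import *
z=np.load('pics/wrist1.npz'); s=dict(eef_pos=z['p'],tcp_rot=z['q'])
print(dep('wrist',[(230,150),(450,150),(330,300),(320,175),(325,200),(200,20),(30,290),(320,149),(25,300)],z['d'],s).round(4))
delta([.495,.285,.25],tgt(-59.4)); 
E
```

```text
[[ 6.207e-01  7.830e-02  3.000e-04]
 [ 6.017e-01 -1.667e-01 -1.000e-04]
 [ 4.239e-01 -2.030e-02  9.000e-04]
 [ 5.862e-01 -1.990e-02  7.700e-03]
 [ 5.624e-01 -2.350e-02  2.790e-02]
 [ 7.530e-01  8.940e-02 -4.000e-04]
 [ 4.985e-01  2.892e-01  6.190e-02]
 [ 6.203e-01 -2.240e-02  4.880e-02]
 [ 4.848e-01  3.025e-01  5.690e-02]]
t [ 12.57   0.1  -29.65] a [-1.000e-02 -3.515e+01  7.000e-02] rows>= 7.7
```

Emit:
{"fn": "play_rows", "kwargs": {"steps": [{"claw":8.5,"tx":12.6,"ty":0,"tz":-29.7,"ax":0,"ay":-35,"az":0},{"claw":8.5,"tx":12.6,"ty":0,"tz":-29.7,"ax":0,"ay":-35,"az":0},{"claw":8.5,"tx":12.6,"ty":0,"tz":-29.7,"ax":0,"ay":-35,"az":0},{"claw":8.5,"tx":12.6,"ty":0,"tz":-29.7,"ax":0,"ay":-35,"az":0},{"claw":8.5,"tx":12.6,"ty":0,"tz":-29.7,"ax":0,"ay":-35,"az":0},{"claw":8.5,"tx":12.6,"ty":0,"tz":-29.7,"ax":0,"ay":-35,"az":0},{"claw":8.5,"tx":12.6,"ty":0,"tz":-29.7,"ax":0,"ay":-35,"az":0},{"claw":8.5,"tx":12.6,"ty":0,"tz":-29.7,"ax":0,"ay":-35,"az":0},{"claw":8.5,"tx":12.6,"ty":0,"tz":-29.7,"ax":0,"ay":-35,"az":0},{"claw":8.5,"tx":12.6,"ty":0,"tz":-29.7,"ax":0,"ay":-35,"az":0},{"claw":8.5,"tx":12.6,"ty":0,"tz":-29.7,"ax":0,"ay":-35,"az":0}]}}

```text
time: 2.78
eef_pos: [0.4959, 0.2842, 0.2517]
tcp_rot: [0.185, -0.682, 0.683, -0.185]
contact_force: [-0.6, -0.2, 0.4]
opening: 0.995
```

```bash
python3 - <<'E'
from h import *
s=snap('wrist',2);print(s['qpos'].round(3),s['dq'].round(3),s['eef_pos'])
E
```

```text
[ 3.430e-01  4.400e-02  1.814e+00 -1.000e-03  1.283e+00  1.385e+00] [-0.019  0.001 -0.001  0.001 -0.     0.004] [0.49594105 0.28423883 0.25172666]
```

View pics/wrist2.png

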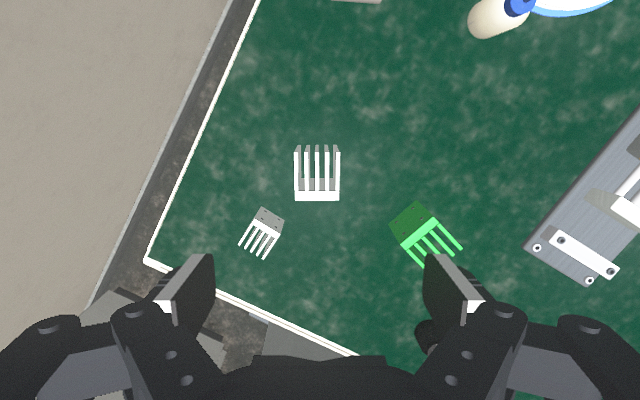

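The heat sink sits at (317,178), square to the fingers. The small decoy is at (263,230), the green one at (425,230), and the clamp is at right.

```bash
python3 - <<'E'
from h import *
crop('wrist',2,280,130,360,210,7,'c7')
E
```

```text
(no output)
```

View pics/c7.png

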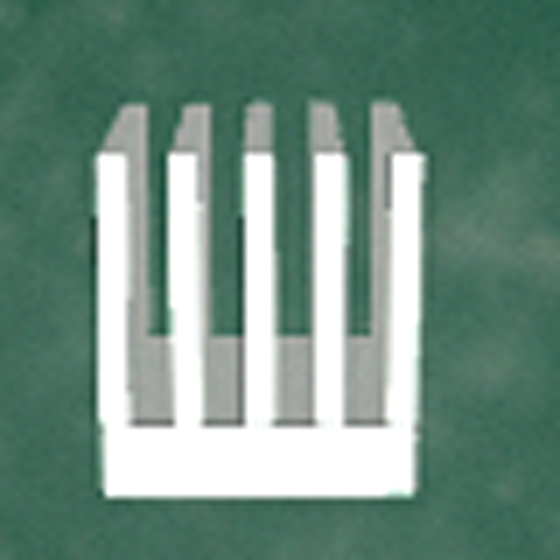

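```bash
python3 - <<'E'
from h import *
z=np.load('pics/wrist2.npz'); s=dict(eef_pos=z['p'],tcp_rot=z['q'])
c=lambda p,k,o:[(x/k-.5+.5/k+o[0],y/k-.5+.5/k+o[1]) for x,y in p]
S=onz('wrist',c([(414,495),(104,497),(97,152),(424,155)],7,(280,130)),.064,s); print(S.round(4),S.mean(0).round(4))
v=S[1]-S[0]; w=S[2]-S[1]+S[3]-S[0]; print(np.linalg.norm(v),np.linalg.norm(S[2]-S[3]),np.linalg.norm(w)/2,np.degrees(np.arctan2(v[1],v[0])),np.degrees(np.arctan2(w[1],w[0])))
Rt=R.from_quat(s['tcp_rot'])
def loc(px,h): return (Rt.inv().apply(onz('wrist',px,h,s)-s['eef_pos'])*1000).round(0).tolist()
print('green top',loc([(402,243),(428,218),(462,246),(420,268)],.064)); print('green foot',loc([(389,226),(417,201)],0))
print('small',loc([(285,218),(260,207),(240,245),(265,260)],.048))
delta([*S.mean(0)[:2],.12],tgt(-59.3))
# clamp again
print('barF',onz('wrist',[(562,228)],.028,s))
E
```

```text
[[0.4852 0.2551 0.064 ]
 [0.4631 0.2924 0.064 ]
 [0.5046 0.3168 0.064 ]
 [0.5265 0.2786 0.064 ]] [0.4948 0.2857 0.064 ]
0.043329916775109764 0.043993584524285465 0.04781798753759216 120.7360435159149 30.024293270072494
green top [[69.0, 188.0, 84.0], [42.0, 188.0, 108.0], [72.0, 188.0, 145.0], [96.0, 188.0, 104.0]]
green foot [[74.0, 252.0, 84.0], [43.0, 252.0, 115.0]]
small [[48.0, 204.0, -35.0], [36.0, 204.0, -61.0], [78.0, 204.0, -84.0], [95.0, 204.0, -58.0]]
t [ 0.02 13.16 -0.22] a [-0.04 -0.44 -0.01] rows>= 3.2
barF [[0.57453474 0.02036207 0.028     ]]
```

Emit:
{"fn": "play_rows", "kwargs": {"grip_force": 90, "steps": [{"claw":8.5,"tx":0,"ty":13,"tz":-0.2,"ax":0,"ay":0,"az":0},{"claw":8.5,"tx":0,"ty":13,"tz":-0.2,"ax":0,"ay":0,"az":0},{"claw":8.5,"tx":0,"ty":13,"tz":-0.2,"ax":0,"ay":0,"az":0},{"claw":8.5,"tx":0,"ty":15,"tz":-0.2,"ax":0,"ay":0,"az":0},{"claw":8.5,"tx":0,"ty":18,"tz":-0.2,"ax":0,"ay":0,"az":0},{"claw":8.5,"tx":0,"ty":21,"tz":-0.2,"ax":0,"ay":0,"az":0},{"claw":8.5,"tx":0,"ty":23.4,"tz":-0.2,"ax":0,"ay":0,"az":0},{"claw":8.5,"tx":0,"ty":23.4,"tz":-0.2,"ax":0,"ay":0,"az":0},{"claw":8.5,"tx":0,"ty":23.4,"tz":-0.2,"ax":0,"ay":0,"az":0},{"claw":8.5,"tx":0,"ty":23.4,"tz":-0.2,"ax":0,"ay":0,"az":0}]}}

```text
time: 3.67
eef_pos: [0.4961, 0.2868, 0.0191]
tcp_rot: [-0.184, 0.683, -0.682, 0.186]
contact_force: [0.4, 0.2, -0.7]
opening: 0.999
```

```bash
python3 - <<'E'
from h import *
s=snap('wrist',3);print(s['qpos'].round(3),s['eef_pos'])
E
```

```text
[ 0.347  0.332  1.953 -0.     0.854  1.389] [0.49607135 0.2867987  0.01905391]
```

View pics/wrist3.png

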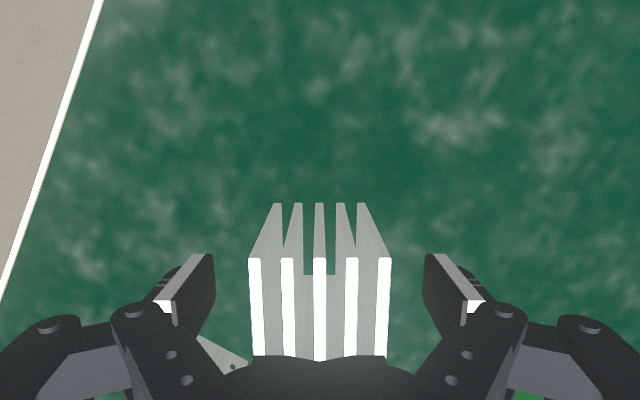

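The block stands centred between the open fingers, its top at px 248–390. Closing now.

Emit:
{"fn": "play_rows", "kwargs": {"grip_force": 90, "steps": [{"claw":3.5,"tx":0,"ty":0,"tz":0,"ax":0,"ay":0,"az":0},{"claw":3.5,"tx":0,"ty":0,"tz":0,"ax":0,"ay":0,"az":0},{"claw":3.5,"tx":0,"ty":0,"tz":0,"ax":0,"ay":0,"az":0},{"claw":3.5,"tx":0,"ty":0,"tz":0,"ax":0,"ay":0,"az":0},{"claw":3.5,"tx":0,"ty":0,"tz":0,"ax":0,"ay":0,"az":0},{"claw":3.5,"tx":0,"ty":0,"tz":0,"ax":0,"ay":0,"az":0},{"claw":3.5,"tx":0,"ty":0,"tz":0,"ax":0,"ay":0,"az":0},{"claw":3.5,"tx":0,"ty":0,"tz":0,"ax":0,"ay":0,"az":0}]}}

```text
time: 4.38
eef_pos: [0.4955, 0.2878, 0.0189]
tcp_rot: [-0.184, 0.682, -0.682, 0.186]
contact_force: [-0.1, -0.1, 6.2]
opening: 0.503
```

```bash
python3 - <<'E'
from h import *
p=[.5867,-.0246]
delta([*p,.15],tgt(-91))
E
```

```text
t [  7.91 -13.12  31.57] a [ 1.00e-02  3.14e+01 -1.50e-01] rows>= 8.4
```

Emit:
{"fn": "play_rows", "kwargs": {"steps": [{"claw":3.5,"tx":0,"ty":-6,"tz":0,"ax":0,"ay":0,"az":0},{"claw":3.5,"tx":0,"ty":-10,"tz":0,"ax":0,"ay":0,"az":0},{"claw":3.5,"tx":0,"ty":-13,"tz":0,"ax":0,"ay":0,"az":0},{"claw":3.5,"tx":2,"ty":-13,"tz":4,"ax":0,"ay":5,"az":0},{"claw":3.5,"tx":2,"ty":-13,"tz":8,"ax":0,"ay":10,"az":0},{"claw":3.5,"tx":3,"ty":-13,"tz":12,"ax":0,"ay":15,"az":0},{"claw":3.5,"tx":4,"ty":-13,"tz":16,"ax":0,"ay":20,"az":0},{"claw":3.5,"tx":5,"ty":-13,"tz":20,"ax":0,"ay":25,"az":0},{"claw":3.5,"tx":6,"ty":-13,"tz":24,"ax":0,"ay":31.4,"az":0},{"claw":3.5,"tx":7,"ty":-13,"tz":28,"ax":0,"ay":31.4,"az":0},{"claw":3.5,"tx":7.9,"ty":-13,"tz":31.6,"ax":0,"ay":31.4,"az":0},{"claw":3.5,"tx":7.9,"ty":-13,"tz":31.6,"ax":0,"ay":31.4,"az":0}]}}

```text
time: 5.38
eef_pos: [0.587, -0.0312, 0.1466]
tcp_rot: [-0.008, -0.706, 0.708, 0.008]
contact_force: [0.1, 0.6, -1.9]
opening: 0.503
```

```bash
python3 - <<'E'
from h import *
s=snap('wrist',4);print(s['qpos'].round(3),s['eef_pos'],s['contact_force']); snap('side',4); snap('scene',4)
delta([.5867,-.0246,.15],tgt(-91))
im,_=load('side',4); cv2.imwrite('pics/c8.png',cv2.resize(im[140:310,240:460],None,fx=3.5,fy=3.5,interpolation=2))
E
```

```text
[-0.225  0.18   1.866 -0.003  1.095  1.371] [ 0.58695068 -0.03124312  0.1466181 ] [ 0.14931189  0.57303855 -1.88792264]
t [-0.17 -0.4  -0.05] a [ 0.07 -0.08  0.17] rows>= 0.1
```

View pics/wrist4.png

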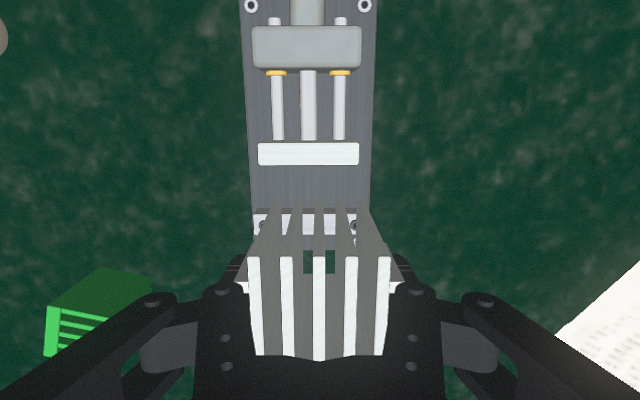

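View pics/c8.png

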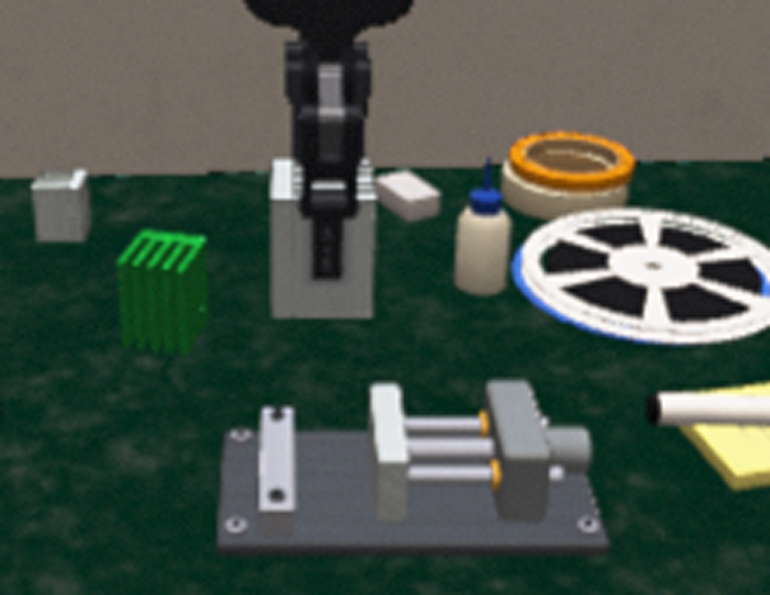

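```bash
python3 - <<'E'
from h import *
crop('wrist',4,235,130,405,290,4.5,'c9')
E
```

```text
(no output)
```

View pics/c9.png

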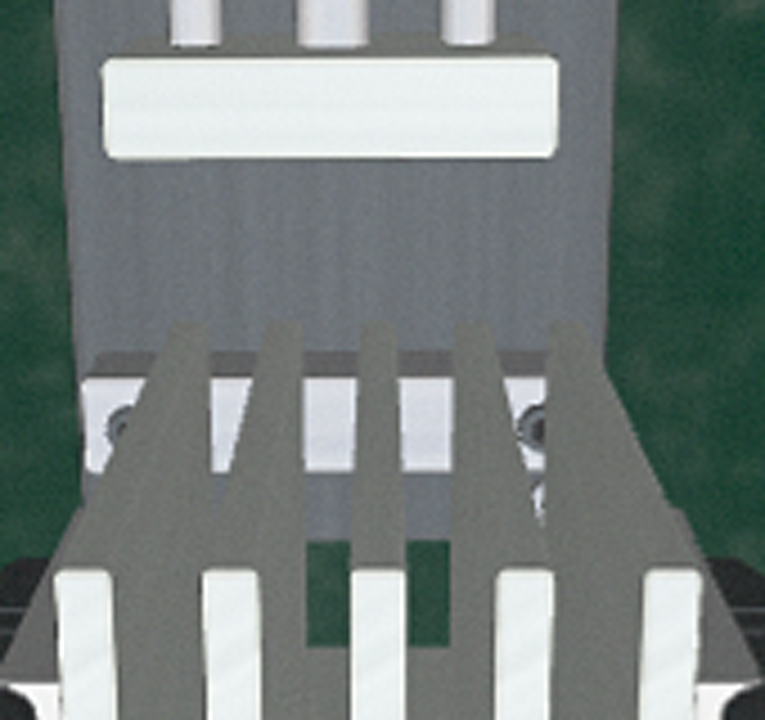

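```bash
python3 - <<'E'
from h import *
z=np.load('pics/wrist4.npz'); s=dict(eef_pos=z['p'],tcp_rot=z['q'])
c=lambda p,k=4.5,o=(235,130):[(x/k-.5+.5/k+o[0],y/k-.5+.5/k+o[1]) for x,y in p]
f=lambda p,h:onz('wrist',c(p),h,s).round(4)
J=f([(104,157),(558,157)],.0505);print('jaw',J.tolist(),J.mean(0),np.degrees(np.arctan2(J[1,0]-J[0,0],J[0,1]-J[1,1])))
print('barX',f([(83,378),(330,378)],.028).tolist(),'screws',f([(128,428),(538,428)],.030).tolist())
zt=s['eef_pos'][2]-.019+.064
F=f([(57,572),(700,572)],zt);print('fins',F.tolist(),F.mean(0),'yaw',np.degrees(np.arctan2(F[1,0]-F[0,0],F[0,1]-F[1,1])))
Rt=R.from_quat(s['tcp_rot']);print('fin ends in tool mm',Rt.inv().apply(F-s['eef_pos'])*1000)
B=f([(185,322),(568,322)],zt-.064);print('foot fins',B.tolist())
E
```

```text
jaw [[0.6146, 0.0098, 0.0505], [0.6131, -0.0594, 0.0505]] [ 0.61385 -0.0248   0.0505 ] -1.241766076707305
barX [[0.5723, 0.0201, 0.028], [0.5714, -0.0227, 0.028]] screws [[0.5637, 0.0126, 0.03], [0.5621, -0.0586, 0.03]]
fins [[0.6103, -0.0102, 0.1916], [0.6093, -0.053, 0.1916]] [ 0.6098 -0.0316  0.1916] yaw -1.338442921023738
fin ends in tool mm [[-22.85933572 -45.03449864 -21.46438382]
 [-22.85799064 -44.92256876  21.34715049]]
foot fins [[0.6096, -0.0112, 0.1276], [0.6087, -0.0518, 0.1276]]
```

Emit:
{"fn": "play_rows", "kwargs": {"steps": [{"claw":3.5,"tx":0,"ty":3,"tz":0,"ax":0,"ay":0,"az":0},{"claw":3.5,"tx":0,"ty":6,"tz":0,"ax":0,"ay":0,"az":0},{"claw":3.5,"tx":0,"ty":8,"tz":0,"ax":0,"ay":0,"az":0},{"claw":3.5,"tx":0,"ty":9,"tz":0,"ax":0,"ay":0,"az":0},{"claw":3.5,"tx":0,"ty":9.3,"tz":0,"ax":0,"ay":0,"az":0},{"claw":3.5,"tx":0,"ty":9.3,"tz":0,"ax":0,"ay":0,"az":0},{"claw":3.5,"tx":0,"ty":9.3,"tz":0,"ax":0,"ay":0,"az":0},{"claw":3.5,"tx":0,"ty":9.3,"tz":0,"ax":0,"ay":0,"az":0}]}}

```text
time: 6.2
eef_pos: [0.5875, -0.0251, 0.0564]
tcp_rot: [-0.007, -0.707, 0.707, 0.005]
contact_force: [0.1, 0.5, -1.6]
opening: 0.503
```

```bash
python3 - <<'E'
from h import *
snap('side',5); s=ctrl.get_state();print(s['eef_pos'],s['contact_force'])
crop('side',5,290,180,430,300,5.5,'c10')
delta([.571+.0495+.0007-.0229,-.0245,.053],tgt(-91))
E
```

```text
[ 0.5874002  -0.02526286  0.05638083] [ 0.0436637   0.06576661 -1.58701083]
t [-1.09  0.34 -0.1 ] a [-0.04  0.01 -0.2 ] rows>= 0.3
```

View pics/c10.png

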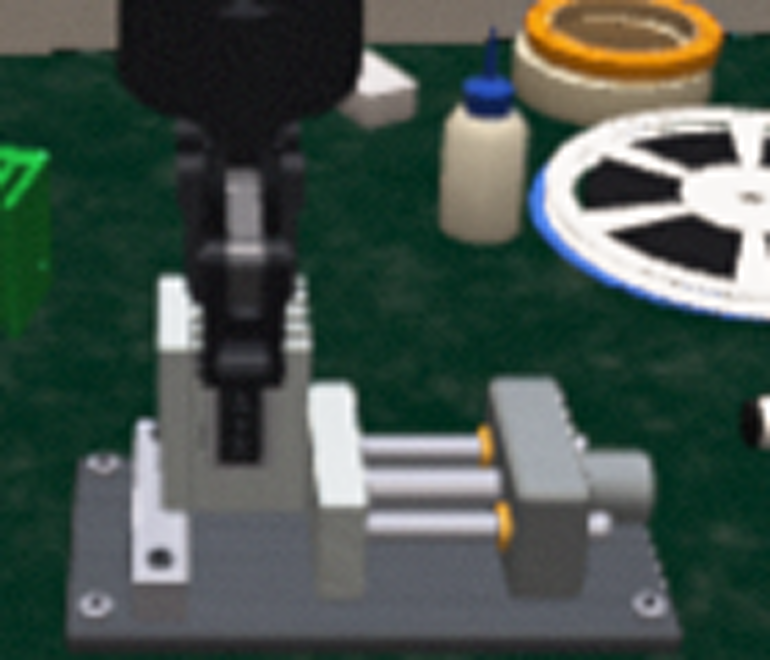

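Emit:
{"fn": "play_rows", "kwargs": {"steps": [{"claw":3.5,"tx":0,"ty":0.3,"tz":-0.1,"ax":0,"ay":0,"az":0},{"claw":3.5,"tx":-0.3,"ty":0.3,"tz":-0.1,"ax":0,"ay":0,"az":0},{"claw":3.5,"tx":-0.6,"ty":0.3,"tz":-0.1,"ax":0,"ay":0,"az":0},{"claw":3.5,"tx":-0.8,"ty":0.3,"tz":-0.1,"ax":0,"ay":0,"az":0},{"claw":3.5,"tx":-1.0,"ty":0.3,"tz":-0.1,"ax":0,"ay":0,"az":0},{"claw":3.5,"tx":-1.2,"ty":0.3,"tz":-0.1,"ax":0,"ay":0,"az":0},{"claw":3.5,"tx":-1.2,"ty":0.3,"tz":-0.1,"ax":0,"ay":0,"az":0},{"claw":3.5,"tx":-1.2,"ty":0.3,"tz":-0.1,"ax":0,"ay":0,"az":0},{"claw":3.5,"tx":-1.2,"ty":0.3,"tz":-0.1,"ax":0,"ay":0,"az":0}]}}

```text
time: 7.0
eef_pos: [0.5961, -0.0243, 0.0509]
tcp_rot: [0.004, 0.707, -0.707, -0.008]
contact_force: [-5.7, 0.3, 0.5]
opening: 0.504
```

```bash
python3 - <<'E'
from h import *
snap('side',6); s=snap('wrist',6);print(s['eef_pos'],s['contact_force'],s['wrist_torque'])
crop('side',6,290,180,430,300,5.5,'c11')
delta([.5992,-.0245,.053],tgt(-91))
E
```

```text
[ 0.59612455 -0.02429906  0.05092919] [-4.70441247  0.70347004  0.43034547] [-0.02246631  0.95350771 -0.06753812]
t [-0.31 -0.21  0.01] a [ 0.03 -0.01  0.35] rows>= 0.1
```

View pics/c11.png

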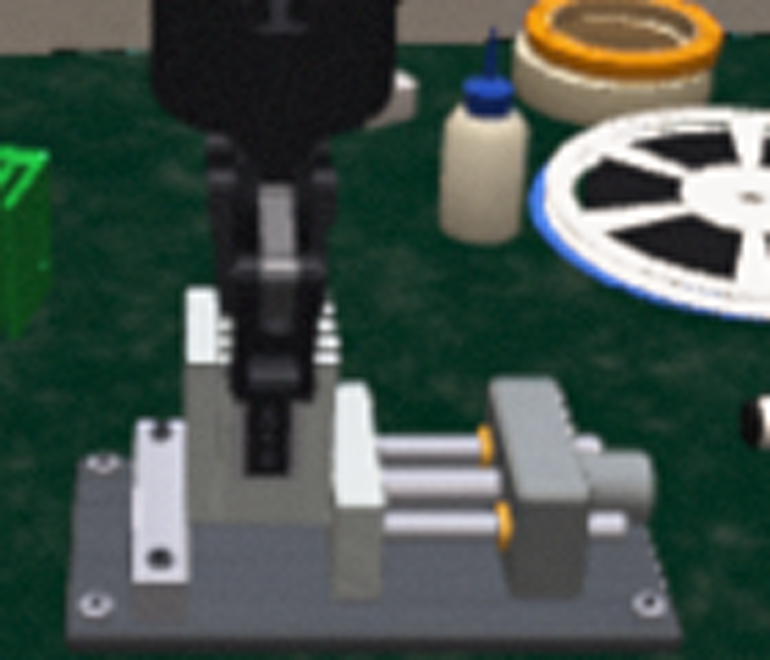

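View pics/wrist6.png

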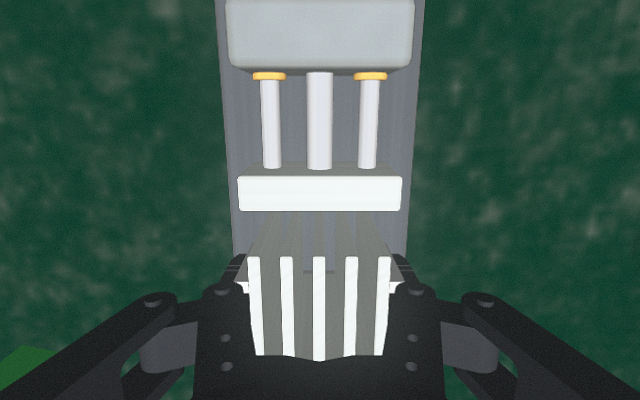

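Emit:
{"fn": "play_rows", "kwargs": {"steps": [{"claw":3.5,"tx":-0.2,"ty":0,"tz":0,"ax":0,"ay":0,"az":0},{"claw":3.5,"tx":-0.4,"ty":0,"tz":0,"ax":0,"ay":0,"az":0},{"claw":3.5,"tx":-0.5,"ty":0,"tz":0,"ax":0,"ay":0,"az":0},{"claw":3.5,"tx":-0.5,"ty":0,"tz":0,"ax":0,"ay":0,"az":0},{"claw":3.5,"tx":-0.5,"ty":0,"tz":0,"ax":0,"ay":0,"az":0},{"claw":3.5,"tx":-0.5,"ty":0,"tz":0,"ax":0,"ay":0,"az":0}]}}

```text
time: 7.6
eef_pos: [0.6006, -0.0244, 0.0508]
tcp_rot: [0.004, 0.707, -0.707, -0.009]
contact_force: [-6.7, -0.8, 1.7]
opening: 0.503
```

```bash
python3 - <<'E'
from h import *
s=snap('wrist',7);print(s['eef_pos'],s['contact_force'],s['wrist_torque'])
crop('wrist',7,230,160,410,280,4.4,'c12')
delta([.5992,-.0245,.053],tgt(-91))
snap('side',7); crop('side',7,290,180,430,300,5.5,'c13')
E
```

```text
[ 0.60058771 -0.02436356  0.05076554] [-6.66888514 -0.81725923  1.73944109] [-0.00815433  1.12678164  0.02143346]
t [ 0.14 -0.22  0.01] a [ 0.04 -0.01  0.43] rows>= 0.1
```

View pics/c12.png

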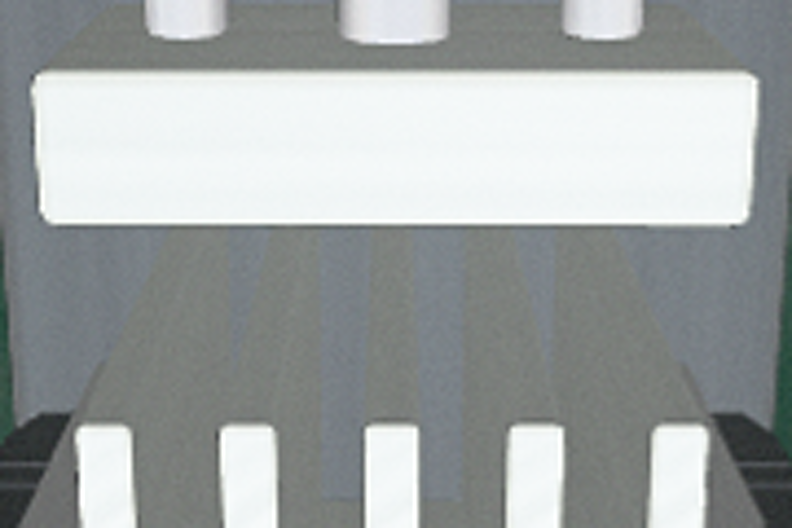

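View pics/c13.png

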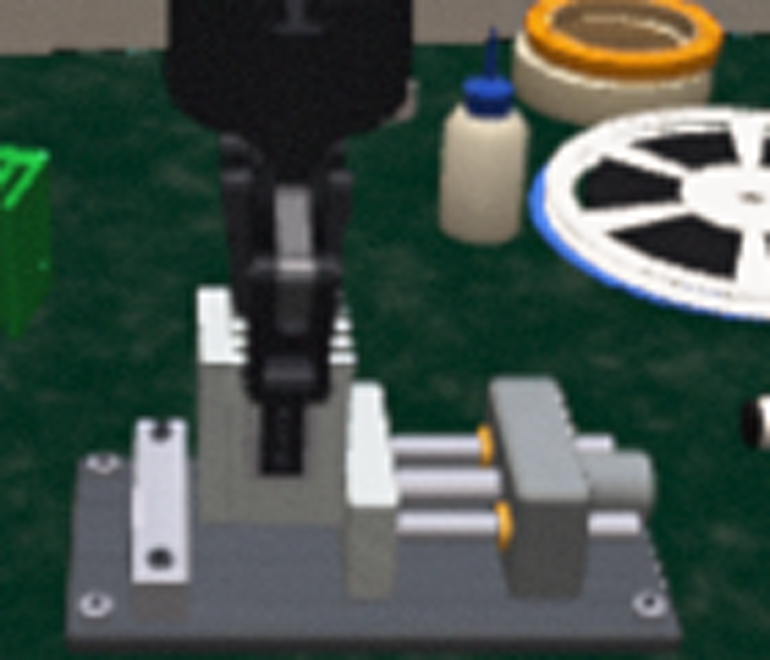

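Emit:
{"fn": "play_rows", "kwargs": {"steps": [{"claw":3.5,"tx":0.05,"ty":0.5,"tz":0,"ax":0,"ay":0,"az":0},{"claw":3.5,"tx":0.1,"ty":1.0,"tz":0,"ax":0,"ay":0,"az":0},{"claw":3.5,"tx":0.1,"ty":1.5,"tz":0,"ax":0,"ay":0,"az":0},{"claw":3.5,"tx":0.1,"ty":1.9,"tz":0,"ax":0,"ay":0,"az":0},{"claw":3.5,"tx":0.1,"ty":2.1,"tz":0,"ax":0,"ay":0,"az":0},{"claw":3.5,"tx":0.1,"ty":2.1,"tz":0,"ax":0,"ay":0,"az":0},{"claw":3.5,"tx":0.1,"ty":2.1,"tz":0,"ax":0,"ay":0,"az":0}]}}

```text
time: 8.28
eef_pos: [0.5994, -0.0242, 0.029]
tcp_rot: [0.004, 0.707, -0.707, -0.009]
contact_force: [-5.5, -0.3, -0.0]
opening: 0.505
```

```bash
python3 - <<'E'
from h import *
s=ctrl.get_state();print(s['eef_pos'],s['contact_force'],s['wrist_torque'])
delta([.5992,-.0245,.029],tgt(-91))
snap('side',8); crop('side',8,290,180,430,300,5.5,'c14')
E
```

```text
[ 0.59937792 -0.02423707  0.02903744] [-5.48519558 -0.33275725 -0.01537043] [-0.04493259  0.8742713  -0.06784244]
t [0.02 0.   0.03] a [ 0.05 -0.01  0.43] rows>= 0.1
```

View pics/c14.png

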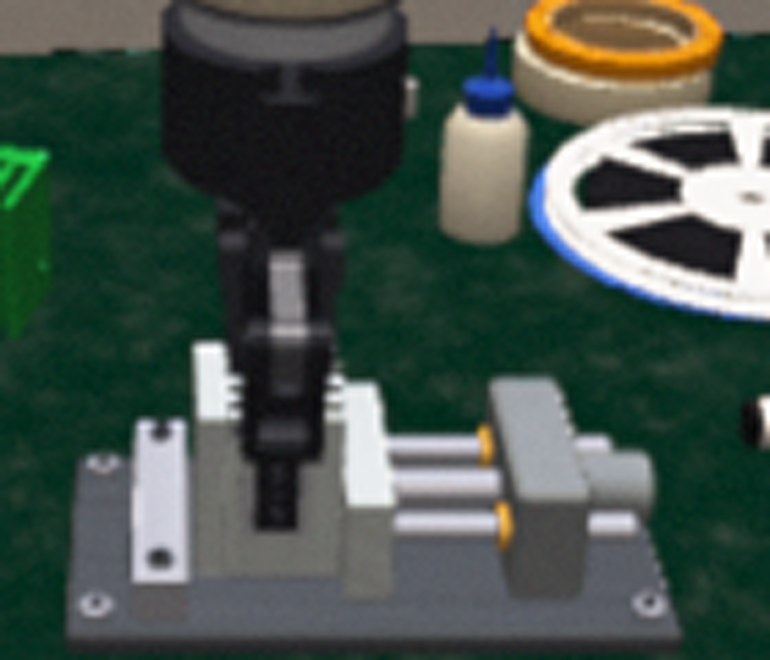

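Emit:
{"fn": "play_rows", "kwargs": {"steps": [{"claw":3.5,"tx":0.1,"ty":0.15,"tz":0,"ax":0,"ay":0,"az":0},{"claw":3.5,"tx":0.2,"ty":0.15,"tz":0,"ax":0,"ay":0,"az":0},{"claw":3.5,"tx":0.2,"ty":0.15,"tz":0,"ax":0,"ay":0,"az":0},{"claw":3.5,"tx":0.2,"ty":0.15,"tz":0,"ax":0,"ay":0,"az":0}]}}

```text
time: 8.67
eef_pos: [0.5988, -0.0242, 0.0289]
tcp_rot: [0.005, 0.707, -0.707, -0.008]
contact_force: [-6.0, 0.1, 2.3]
opening: 0.504
```

Emit:
{"fn": "play_rows", "kwargs": {"steps": [{"claw":8.5,"tx":0,"ty":0,"tz":0,"ax":0,"ay":0,"az":0},{"claw":8.5,"tx":0,"ty":0,"tz":0,"ax":0,"ay":0,"az":0},{"claw":8.5,"tx":0,"ty":0,"tz":0,"ax":0,"ay":0,"az":0},{"claw":8.5,"tx":0,"ty":0,"tz":0,"ax":0,"ay":0,"az":0},{"claw":8.5,"tx":0,"ty":0,"tz":0,"ax":0,"ay":0,"az":0},{"claw":8.5,"tx":0,"ty":0,"tz":0,"ax":0,"ay":0,"az":0},{"claw":8.5,"tx":0,"ty":0,"tz":0,"ax":0,"ay":0,"az":0}]}}

```text
time: 9.25
eef_pos: [0.6002, -0.0245, 0.029]
tcp_rot: [-0.006, -0.707, 0.707, 0.006]
contact_force: [0.1, -0.3, 0.3]
opening: 0.994
```

```bash
python3 - <<'E'
from h import *
s=snap('wrist',9);print(s['eef_pos'],s['contact_force'],s['qpos'].round(3))
snap('side',9); crop('side',9,290,180,430,300,5.5,'c15')
E
```

```text
[ 0.60019596 -0.02451793  0.02899475] [ 0.13688291 -0.27485694  0.25336203] [-0.21   0.368  1.881  0.     0.892  1.379]
```

View pics/c15.png

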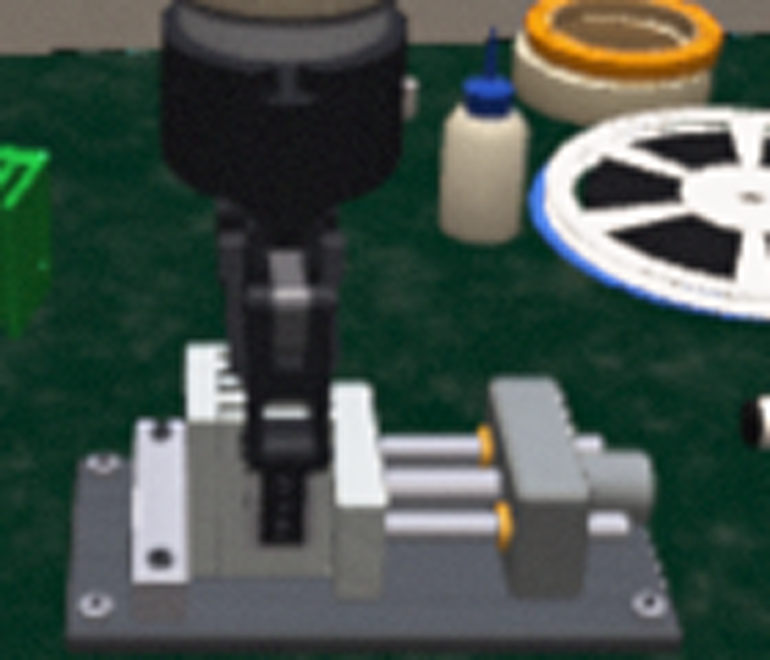

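View pics/wrist9.png

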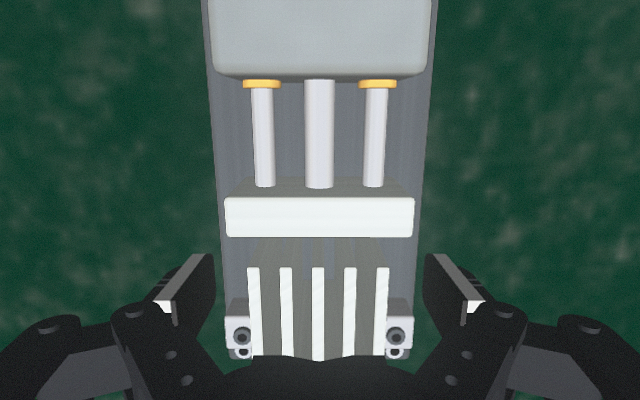

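Stage 1 looks right: block flush against the bar with the jaw on it. I'll fit a quick planar arm model from the readings so far to plan the tilts, then lift clear.

```bash
python3 - <<'E'
from h import *
from scipy.optimize import least_squares
Q=[[-1.365,.2872,1.5782,.23504,-.63221,.2302],[-.605,-.009,1.795,.5105,-.2306,.2915],[-.202,.103,1.754,.5968,-.01936,.2505],[.343,.044,1.814,.49594,.28424,.25173],[.347,.332,1.953,.49607,.2868,.01905],[-.225,.18,1.866,.58695,-.03124,.14662],[-.21,.368,1.881,.6002,-.02452,.02899]]
Q=np.array(Q)
def f(p):
    L1,L2,a,hz,b=p; e=[]
    for q1,q2,q3,x,y,z in Q:
        r=a+L1*np.sin(q2)+L2*np.sin(q2+q3); zz=hz+L1*np.cos(q2)+L2*np.cos(q2+q3)
        e+= [r*np.cos(q1)-b*np.sin(q1)-x, r*np.sin(q1)+b*np.cos(q1)-y, zz-z]
    return e
r=least_squares(f,[.45,.45,0,-.1,.1]); print(r.x.round(4),np.abs(r.fun).max())
z=np.load('pics/wrist1.npz'); s=dict(eef_pos=z['p'],tcp_rot=z['q'])
print(onz('wrist',[(582,160),(500,300),(580,210)],0,s).round(3))
E
```

```text
[ 0.4198  0.5689 -0.0008 -0.0063  0.1008] 0.004288963045878225
[[ 0.579 -0.313  0.   ]
 [ 0.408 -0.233  0.   ]
 [ 0.52  -0.318  0.   ]]
```

Emit:
{"fn": "play_rows", "kwargs": {"steps": [{"claw":8.5,"tx":0,"ty":-3,"tz":0,"ax":0,"ay":0,"az":0},{"claw":8.5,"tx":0,"ty":-7,"tz":0,"ax":0,"ay":0,"az":0},{"claw":8.5,"tx":0,"ty":-11,"tz":0,"ax":0,"ay":0,"az":0},{"claw":8.5,"tx":0,"ty":-14,"tz":0,"ax":0,"ay":0,"az":0},{"claw":8.5,"tx":0,"ty":-14,"tz":0,"ax":0,"ay":0,"az":0},{"claw":8.5,"tx":0,"ty":-14,"tz":0,"ax":0,"ay":0,"az":0}]}}

```text
time: 9.85
eef_pos: [0.6016, -0.0248, 0.1721]
tcp_rot: [-0.008, -0.707, 0.707, 0.004]
contact_force: [0.5, 0.6, -0.5]
opening: 0.995
```

```bash
python3 - <<'E'
from h import *
s=snap('wrist',10);print(s['eef_pos'],s['contact_force'],s['qpos'].round(3))
snap('side',10); crop('side',10,290,180,430,300,5.5,'c16')
crop('wrist',10,220,120,420,340,2.7,'c17')
E
```

```text
[ 0.60164973 -0.02476512  0.1720684 ] [ 0.51421625  0.64857062 -0.49447197] [-0.21   0.179  1.816  0.     1.14   1.379]
```

View pics/c16.png

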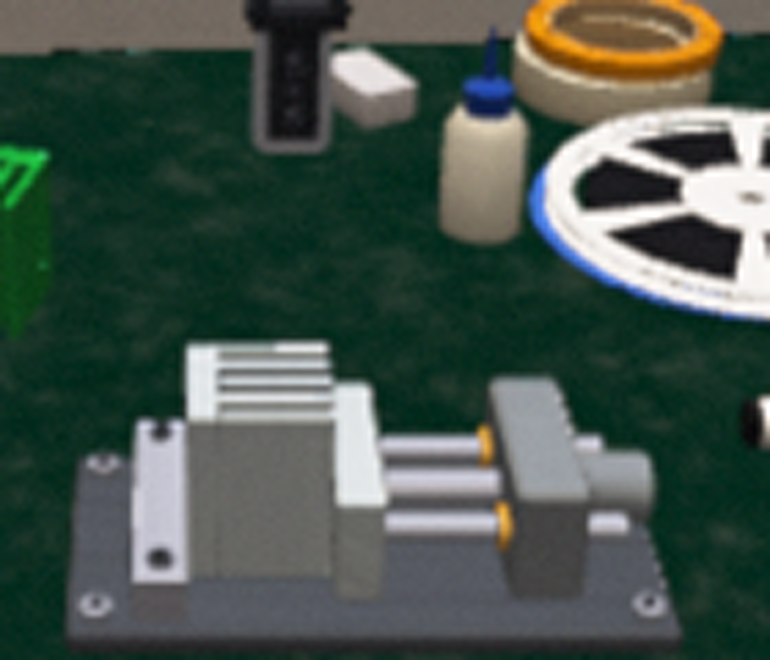

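View pics/c17.png

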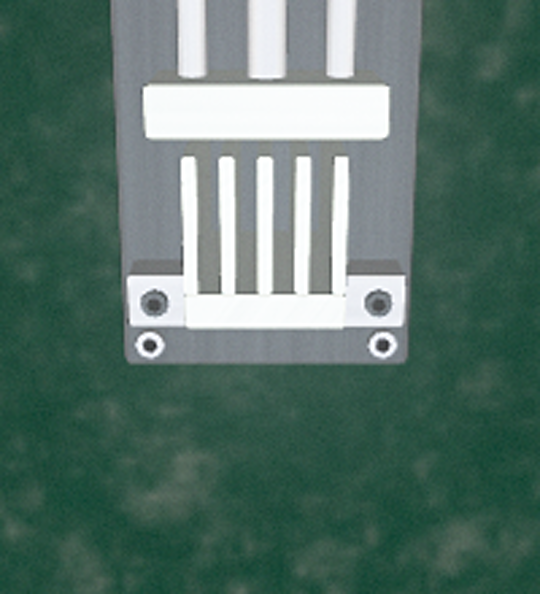

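```bash
python3 - <<'E'
from h import *
z=np.load('pics/wrist10.npz'); s=dict(eef_pos=z['p'],tcp_rot=z['q'])
c=lambda p,k=2.7,o=(220,120):[(x/k-.5+.5/k+o[0],y/k-.5+.5/k+o[1]) for x,y in p]
print('plate depth',dep('wrist',c([(200,311),(265,311),(332,311),(190,180),(265,200),(341,180)]),z['d'],s).round(4).tolist())
print('jaw/bar/bench',dep('wrist',c([(200,110),(330,110),(170,285),(265,450)]),z['d'],s).round(4).tolist())
P=onz('wrist',c([(186,328),(346,328),(334,157),(182,157)]),.074,s);print(P.round(4).tolist())
print(onz('wrist',c([(145,138),(388,138)]),.0505,s).round(4).tolist(), onz('wrist',c([(129,275),(404,275)]),.028,s).round(4).tolist())
E
```

```text
plate depth [[0.5764, -0.006, 0.0723], [0.5762, -0.0237, 0.0726], [0.5755, -0.042, 0.0716], [0.6131, -0.0047, 0.0727], [0.6074, -0.0243, 0.0726], [0.6126, -0.0442, 0.0731]]
jaw/bar/bench [[0.6278, -0.0062, 0.0482], [0.6275, -0.0429, 0.0499], [0.5684, 0.007, 0.0275], [0.4938, -0.0222, -0.0004]]
[[0.5722, -0.0021, 0.074], [0.5715, -0.0457, 0.074], [0.6189, -0.0423, 0.074], [0.6196, -0.003, 0.074]]
[[0.6205, 0.0095, 0.0505], [0.6193, -0.0592, 0.0505]] [[0.5722, 0.0198, 0.028], [0.5707, -0.0679, 0.028]]
```

Emit:
{"fn": "play_rows", "kwargs": {"steps": [{"claw":8.5,"tx":0,"ty":0,"tz":0,"ax":0,"ay":-85,"az":0},{"claw":8.5,"tx":0,"ty":0,"tz":0,"ax":0,"ay":-85,"az":0},{"claw":8.5,"tx":0,"ty":0,"tz":0,"ax":0,"ay":-85,"az":0},{"claw":8.5,"tx":0,"ty":0,"tz":0,"ax":0,"ay":-85,"az":0},{"claw":8.5,"tx":0,"ty":0,"tz":0,"ax":0,"ay":-85,"az":0},{"claw":8.5,"tx":0,"ty":0,"tz":0,"ax":0,"ay":-85,"az":0},{"claw":8.5,"tx":0,"ty":0,"tz":0,"ax":0,"ay":-85,"az":0},{"claw":8.5,"tx":0,"ty":0,"tz":0,"ax":0,"ay":-85,"az":0},{"claw":8.5,"tx":0,"ty":0,"tz":0,"ax":0,"ay":-85,"az":0},{"claw":8.5,"tx":0,"ty":0,"tz":0,"ax":0,"ay":-85,"az":0},{"claw":8.5,"tx":0,"ty":0,"tz":0,"ax":0,"ay":-85,"az":0},{"claw":8.5,"tx":0,"ty":0,"tz":0,"ax":0,"ay":-85,"az":0}]}}

```text
time: 10.95
eef_pos: [0.5984, -0.0242, 0.1657]
tcp_rot: [-0.476, 0.526, -0.523, 0.473]
contact_force: [-0.2, 0.4, -0.9]
opening: 0.998
```

```bash
python3 - <<'E'
from h import *
s=ctrl.get_state();print(s['eef_pos'],s['qpos'].round(3))
delta([.59,-.0242,.172],tgt(89,0))
E
```

```text
[ 0.59843927 -0.02417878  0.16571405] [-0.21   0.185  1.822  0.     1.14  -0.111]
t [ 0.09 -0.62 -0.84] a [  0.21 -94.68  -0.28] rows>= 13.2
```

Emit:
{"fn": "play_rows", "kwargs": {"steps": [{"claw":8.5,"tx":0,"ty":0,"tz":0,"ax":0,"ay":-85,"az":0},{"claw":8.5,"tx":0,"ty":0,"tz":0,"ax":0,"ay":-85,"az":0},{"claw":8.5,"tx":0,"ty":0,"tz":0,"ax":0,"ay":-85,"az":0},{"claw":8.5,"tx":0,"ty":0,"tz":0,"ax":0,"ay":-85,"az":0},{"claw":8.5,"tx":0,"ty":0,"tz":0,"ax":0,"ay":-85,"az":0},{"claw":8.5,"tx":0,"ty":0,"tz":0,"ax":0,"ay":-85,"az":0},{"claw":8.5,"tx":0,"ty":0,"tz":0,"ax":0,"ay":-94.7,"az":0},{"claw":8.5,"tx":0,"ty":0,"tz":0,"ax":0,"ay":-94.7,"az":0},{"claw":8.5,"tx":0,"ty":0,"tz":0,"ax":0,"ay":-94.7,"az":0},{"claw":8.5,"tx":0,"ty":0,"tz":0,"ax":0,"ay":-94.7,"az":0},{"claw":8.5,"tx":0,"ty":0,"tz":0,"ax":0,"ay":-94.7,"az":0},{"claw":8.5,"tx":0,"ty":0,"tz":0,"ax":0,"ay":-94.7,"az":0}]}}

```text
time: 11.95
eef_pos: [0.5984, -0.0242, 0.1657]
tcp_rot: [-0.704, 0.062, -0.058, 0.705]
contact_force: [1.2, -0.6, 0.0]
opening: 0.997
```

Emit:
{"fn": "play_rows", "kwargs": {"steps": [{"claw":8.5,"tx":-2,"ty":0,"tz":0,"ax":0,"ay":-8,"az":0},{"claw":8.5,"tx":-2,"ty":0,"tz":0,"ax":0,"ay":-8,"az":0}]}}

```text
time: 12.12
eef_pos: [0.5767, -0.0201, 0.1652]
tcp_rot: [-0.706, 0.014, -0.009, 0.708]
contact_force: [0.2, 0.3, -1.3]
opening: 1.0
```

```bash
python3 - <<'E'
from h import *
s=ctrl.get_state();print(s['eef_pos'],s['qpos'].round(3))
delta([.55,-.0242,.16],tgt(89,-25))
E
```

```text
[ 0.57669092 -0.02006958  0.16519161] [-0.211  0.141  1.874  0.     1.135 -1.749]
t [-2.65  0.54 -0.5 ] a [  0.1   -0.87 -25.47] rows>= 3.6
```

Emit:
{"fn": "play_rows", "kwargs": {"steps": [{"claw":8.5,"tx":-2.6,"ty":0.6,"tz":-0.5,"ax":0,"ay":-0.9,"az":-7},{"claw":8.5,"tx":-2.6,"ty":0.6,"tz":-0.5,"ax":0,"ay":-0.9,"az":-14},{"claw":8.5,"tx":-2.6,"ty":0.6,"tz":-0.5,"ax":0,"ay":-0.9,"az":-20},{"claw":8.5,"tx":-2.6,"ty":0.6,"tz":-0.5,"ax":0,"ay":-0.9,"az":-25.4},{"claw":8.5,"tx":-2.6,"ty":0.6,"tz":-0.5,"ax":0,"ay":-0.9,"az":-25.4},{"claw":8.5,"tx":-2.6,"ty":0.6,"tz":-0.5,"ax":0,"ay":-0.9,"az":-25.4},{"claw":8.5,"tx":-2.6,"ty":0.6,"tz":-0.5,"ax":0,"ay":-0.9,"az":-25.4}]}}

```text
time: 12.7
eef_pos: [0.5548, -0.0253, 0.163]
tcp_rot: [0.693, 0.148, 0.162, -0.687]
contact_force: [-0.4, -0.1, 0.1]
opening: 0.996
```

```bash
python3 - <<'E'
from h import *
s=ctrl.get_state();q=s['qpos'];print(s['eef_pos'],q.round(3))
# L3 estimate
z=s['eef_pos'][2]; wz=.42*np.cos(q[1])+.569*np.cos(q[1]+q[2]); S=q[1]+q[2]+q[4]
# z = h+wz+L3 cos S ; h-L3=-.0063
print('S',np.degrees(S),'L3', (z-wz+.0063)/(1+np.cos(S)))
delta([.6016,-.0242,.0328],tgt(89,-25))
E
```

```text
[ 0.55476827 -0.02527688  0.16299593] [-0.276 -0.127  2.195  0.174  0.65  -1.942]
S 155.7827268389858 L3 0.2760260396637712
t [-1.34 13.77  0.25] a [ 0.27 -0.15  0.32] rows>= 3.3
```

Emit:
{"fn": "play_rows", "kwargs": {"steps": [{"claw":8.5,"tx":-1.3,"ty":3,"tz":0.2,"ax":0,"ay":0,"az":0},{"claw":8.5,"tx":-1.3,"ty":6,"tz":0.2,"ax":0,"ay":0,"az":0},{"claw":8.5,"tx":-1.3,"ty":9,"tz":0.2,"ax":0,"ay":0,"az":0},{"claw":8.5,"tx":-1.3,"ty":12,"tz":0.2,"ax":0,"ay":0,"az":0},{"claw":8.5,"tx":-1.3,"ty":13.8,"tz":0.2,"ax":0,"ay":0,"az":0},{"claw":8.5,"tx":-1.3,"ty":13.8,"tz":0.2,"ax":0,"ay":0,"az":0},{"claw":8.5,"tx":-1.3,"ty":13.8,"tz":0.2,"ax":0,"ay":0,"az":0},{"claw":8.5,"tx":-1.3,"ty":13.8,"tz":0.2,"ax":0,"ay":0,"az":0}]}}

```text
time: 13.37
eef_pos: [0.6029, -0.0247, 0.0339]
tcp_rot: [0.693, 0.149, 0.163, -0.687]
contact_force: [-0.1, 0.0, 1.3]
opening: 0.996
```

```bash
python3 - <<'E'
from h import *
s=snap('wrist',11);q=s['qpos'];print(s['eef_pos'],q.round(3),s['contact_force'])
delta([.6016,-.0242,.0328],tgt(89,-25))
snap('side',11); crop('side',11,290,170,430,290,5.5,'c18')
E
```

```text
[ 0.60292627 -0.02466739  0.03386354] [-0.248  0.207  2.138  0.26   0.373 -2.022] [-0.08883037  0.0374823   1.31806259]
t [-0.19  0.09  0.05] a [ 0.29 -0.08  0.54] rows>= 0.1
```

View pics/c18.png

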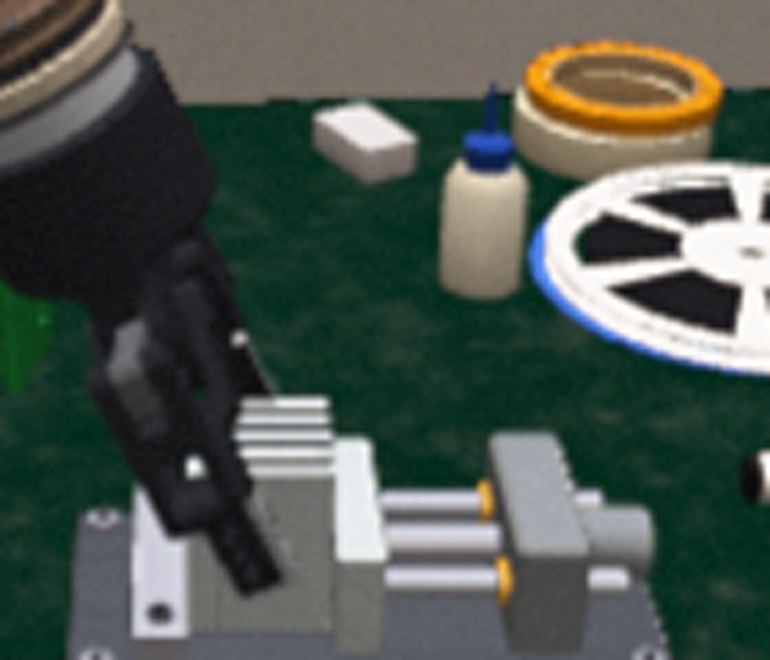

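View pics/wrist11.png

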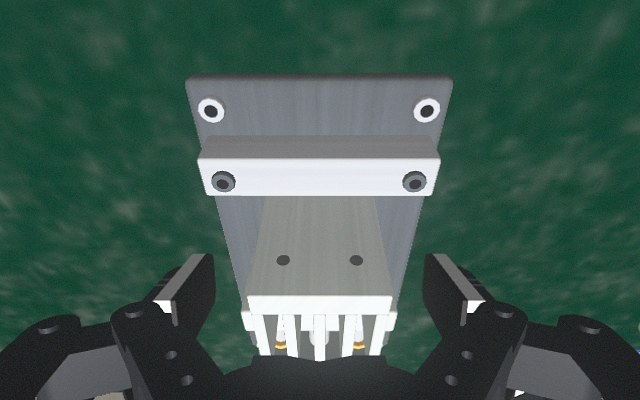

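Emit:
{"fn": "play_rows", "kwargs": {"grip_force": 100, "steps": [{"claw":3.5,"tx":-0.1,"ty":0,"tz":0,"ax":0,"ay":0,"az":0},{"claw":3.5,"tx":-0.1,"ty":0,"tz":0,"ax":0,"ay":0,"az":0},{"claw":3.5,"tx":-0.1,"ty":0,"tz":0,"ax":0,"ay":0,"az":0},{"claw":3.5,"tx":-0.1,"ty":0,"tz":0,"ax":0,"ay":0,"az":0},{"claw":3.5,"tx":-0.1,"ty":0,"tz":0,"ax":0,"ay":0,"az":0},{"claw":3.5,"tx":-0.1,"ty":0,"tz":0,"ax":0,"ay":0,"az":0},{"claw":3.5,"tx":-0.1,"ty":0,"tz":0,"ax":0,"ay":0,"az":0}]}}

```text
time: 14.05
eef_pos: [0.6007, -0.0244, 0.0332]
tcp_rot: [0.692, 0.149, 0.162, -0.687]
contact_force: [-5.5, 0.0, 5.7]
opening: 0.507
```

```bash
python3 - <<'E'
from h import *
s=ctrl.get_state();print(s['eef_pos'],s['contact_force'])
Rt=R.from_quat(s['tcp_rot']); print('up in tool', Rt.inv().apply([0,0,.15])*100, Rt.inv().apply([-.0,0,.0])*100)
delta([.602,-.0246,.19],tgt(89,-25))
E
```

```text
[ 0.60073314 -0.02437614  0.03322797] [-5.49477145  0.01866433  5.73075285]
up in tool [  6.43874987 -13.54770167  -0.04774443] [0. 0. 0.]
t [  6.84 -14.1   -0.07] a [ 0.25 -0.09  0.42] rows>= 3.8
```

Emit:
{"fn": "play_rows", "kwargs": {"steps": [{"claw":3.5,"tx":0.4,"ty":-0.9,"tz":0,"ax":0,"ay":0,"az":0},{"claw":3.5,"tx":0.9,"ty":-1.8,"tz":0,"ax":0,"ay":0,"az":0},{"claw":3.5,"tx":1.3,"ty":-2.7,"tz":0,"ax":0,"ay":0,"az":0},{"claw":3.5,"tx":1.9,"ty":-4,"tz":0,"ax":0,"ay":0,"az":0},{"claw":3.5,"tx":2.6,"ty":-5.5,"tz":0,"ax":0,"ay":0,"az":0},{"claw":3.5,"tx":3.8,"ty":-8,"tz":0,"ax":0,"ay":0,"az":0},{"claw":3.5,"tx":5.2,"ty":-11,"tz":0,"ax":0,"ay":0,"az":0},{"claw":3.5,"tx":6.6,"ty":-14,"tz":0,"ax":0,"ay":0,"az":0},{"claw":3.5,"tx":6.8,"ty":-14.4,"tz":0,"ax":0,"ay":0,"az":0},{"claw":3.5,"tx":6.8,"ty":-14.4,"tz":0,"ax":0,"ay":0,"az":0}]}}

```text
time: 14.88
eef_pos: [0.602, -0.0243, 0.1957]
tcp_rot: [0.693, 0.151, 0.165, -0.686]
contact_force: [1.0, 0.5, -2.3]
opening: 0.497
```

```bash
python3 - <<'E'
from h import *
s=snap('side',12);print(s['eef_pos'],s['contact_force'],s['qpos'].round(3))
crop('side',12,250,120,430,290,4,'c19')
# rotate block +90 about clamp y: tool back 65 ; target over bench y=-.17
delta([.55,-.17,.22],tgt(89,65))
E
```

```text
[ 0.60200937 -0.02427013  0.19565147] [ 1.00984337  0.46104093 -2.27629839] [-0.248 -0.058  2.069  0.147  0.695 -1.891]
t [ -3.1   -4.49 -14.72] a [ 0.15 -0.28 90.47] rows>= 12.6
```

View pics/c19.png

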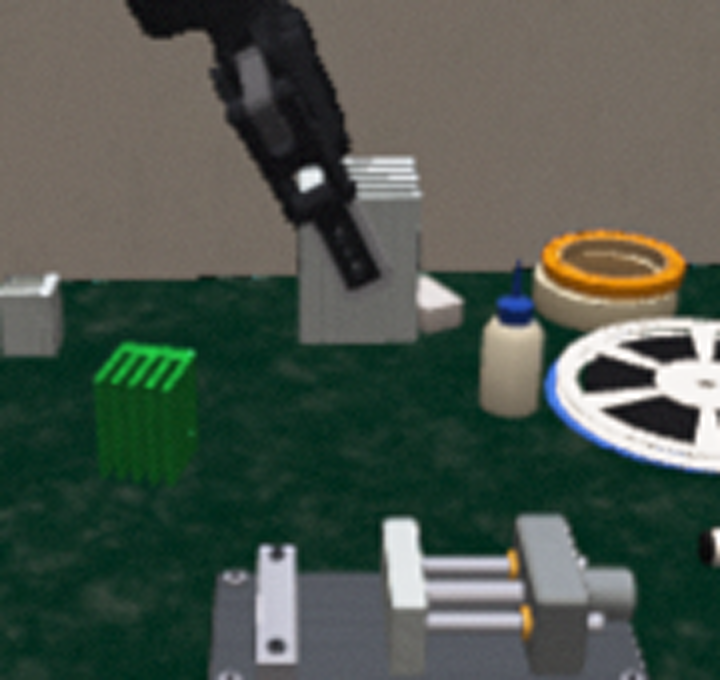

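Emit:
{"fn": "play_rows", "kwargs": {"steps": [{"claw":3.5,"tx":0,"ty":-2,"tz":-2,"ax":0,"ay":0,"az":7},{"claw":3.5,"tx":-1,"ty":-4,"tz":-5,"ax":0,"ay":0,"az":14},{"claw":3.5,"tx":-2,"ty":-4,"tz":-8,"ax":0,"ay":0,"az":21},{"claw":3.5,"tx":-3,"ty":-4.5,"tz":-11,"ax":0,"ay":0,"az":28},{"claw":3.5,"tx":-3,"ty":-4.5,"tz":-14,"ax":0,"ay":0,"az":35},{"claw":3.5,"tx":-3,"ty":-4.5,"tz":-14,"ax":0,"ay":0,"az":42},{"claw":3.5,"tx":-3,"ty":-4.5,"tz":-14,"ax":0,"ay":0,"az":49},{"claw":3.5,"tx":-3,"ty":-4.5,"tz":-14,"ax":0,"ay":0,"az":56},{"claw":3.5,"tx":-3,"ty":-4.5,"tz":-14,"ax":0,"ay":0,"az":63},{"claw":3.5,"tx":-3,"ty":-4.5,"tz":-14,"ax":0,"ay":0,"az":70},{"claw":3.5,"tx":-3,"ty":-4.5,"tz":-14,"ax":0,"ay":0,"az":77},{"claw":3.5,"tx":-3,"ty":-4.5,"tz":-14,"ax":0,"ay":0,"az":84}]}}

```text
time: 15.93
eef_pos: [0.5508, -0.1626, 0.2167]
tcp_rot: [-0.612, 0.355, 0.342, 0.618]
contact_force: [-0.6, 0.2, -1.6]
opening: 0.503
```

```bash
python3 - <<'E'
from h import *
s=snap('side',13);print(s['eef_pos'],s['contact_force'],s['qpos'].round(3))
delta([.55,-.17,.15],tgt(89,65))
print(onz('side',[(468,296),(520,290),(530,398)],0).round(3))
E
```

```text
[ 0.5508229  -0.16258288  0.21674999] [-0.59044781  0.24735466 -1.58343392] [-0.344  0.633  1.359 -0.329  2.132 -1.92 ]
t [ 5.29  3.07 -0.81] a [-0.17  0.03  5.28] rows>= 1.5
[[ 0.829 -0.074  0.   ]
 [ 0.93  -0.06   0.   ]
 [ 0.835 -0.274  0.   ]]
```

View pics/side13.png

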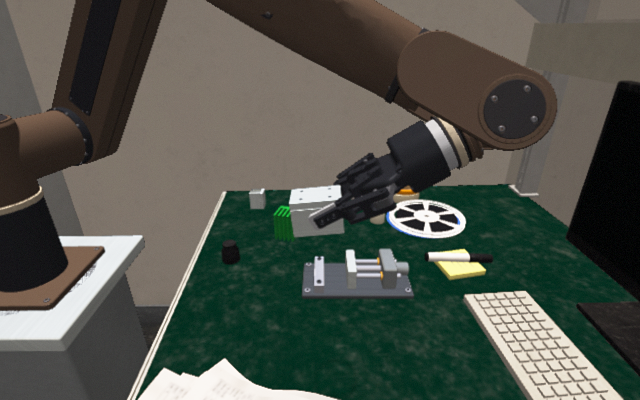

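```bash
python3 - <<'E'
from h import *
delta([.52,-.17,.08],tgt(89,65)); delta([.52,-.17,.025],tgt(89,65))
E
```

```text
t [ 9.82  9.19 -0.88] a [-0.17  0.03  5.28] rows>= 3.2
t [14.57 11.96 -0.89] a [-0.17  0.03  5.28] rows>= 4.5
```

Emit:
{"fn": "play_rows", "kwargs": {"steps": [{"claw":3.5,"tx":3,"ty":3,"tz":-0.8,"ax":0,"ay":0,"az":5.3},{"claw":3.5,"tx":6,"ty":6,"tz":-0.8,"ax":0,"ay":0,"az":5.3},{"claw":3.5,"tx":9.8,"ty":9.2,"tz":-0.8,"ax":0,"ay":0,"az":5.3},{"claw":3.5,"tx":11.3,"ty":10.1,"tz":-0.8,"ax":0,"ay":0,"az":5.3},{"claw":3.5,"tx":12.9,"ty":11,"tz":-0.8,"ax":0,"ay":0,"az":5.3},{"claw":3.5,"tx":14,"ty":11.7,"tz":-0.8,"ax":0,"ay":0,"az":5.3},{"claw":3.5,"tx":14.4,"ty":11.9,"tz":-0.8,"ax":0,"ay":0,"az":5.3},{"claw":3.5,"tx":14.4,"ty":11.9,"tz":-0.8,"ax":0,"ay":0,"az":5.3},{"claw":3.5,"tx":14.4,"ty":11.9,"tz":-0.8,"ax":0,"ay":0,"az":5.3}]}}

```text
time: 16.73
eef_pos: [0.5249, -0.1711, 0.0356]
tcp_rot: [-0.598, 0.381, 0.367, 0.603]
contact_force: [0.2, 0.1, -2.0]
opening: 0.506
```

```bash
python3 - <<'E'
from h import *
s=snap('side',14);print(s['eef_pos'],s['contact_force'],s['qpos'].round(3))
delta([.52,-.17,.019],tgt(89,65)); 
crop('side',14,220,200,460,380,3.2,'c20')
E
```

```text
[ 0.52488586 -0.17105511  0.03557721] [ 0.17264025  0.14886693 -2.03126231] [-0.362  0.862  1.406 -0.33   1.945 -1.847]
t [1.31 1.24 0.12] a [-0.07 -0.32  1.26] rows>= 0.4
```

View pics/c20.png

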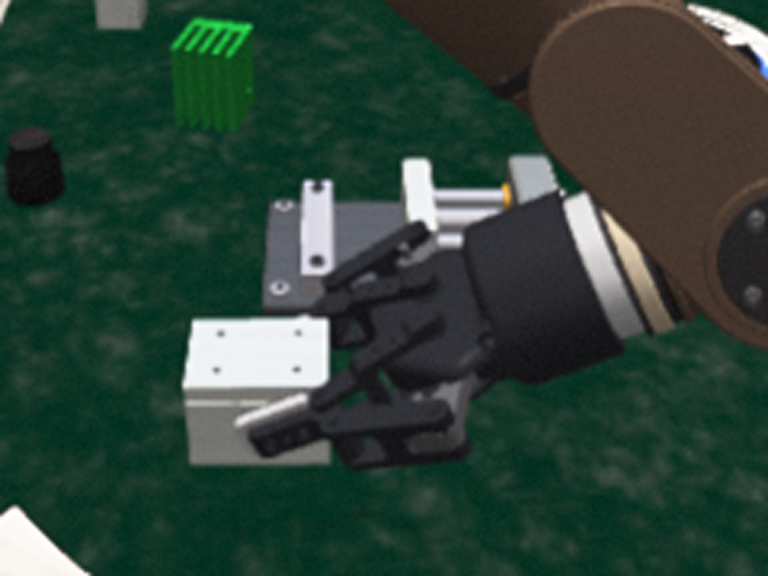

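Emit:
{"fn": "play_rows", "kwargs": {"steps": [{"claw":3.5,"tx":0.4,"ty":0.2,"tz":0,"ax":0,"ay":0,"az":0.6},{"claw":3.5,"tx":0.8,"ty":0.35,"tz":0,"ax":0,"ay":0,"az":1.2},{"claw":3.5,"tx":1.1,"ty":0.5,"tz":0,"ax":0,"ay":0,"az":1.2},{"claw":3.5,"tx":1.1,"ty":0.5,"tz":0,"ax":0,"ay":0,"az":1.2},{"claw":3.5,"tx":1.1,"ty":0.5,"tz":0,"ax":0,"ay":0,"az":1.2}]}}

```text
time: 17.2
eef_pos: [0.5245, -0.1708, 0.0224]
tcp_rot: [-0.593, 0.388, 0.374, 0.599]
contact_force: [-0.4, -0.3, -2.9]
opening: 0.5
```

```bash
python3 - <<'E'
from h import *
s=snap('side',15);print(s['eef_pos'],s['contact_force'],s['qpos'].round(3))
delta([.52,-.17,.019],tgt(89,65)); 
crop('side',15,260,270,380,360,6.4,'c21')
E
```

```text
[ 0.52447096 -0.17080578  0.02241201] [-0.38693557 -0.34562553 -2.9325436 ] [-0.361  0.894  1.392 -0.333  1.95  -1.843]
t [0.14 0.58 0.08] a [-0.1  -0.26 -0.12] rows>= 0.1
```

View pics/c21.png

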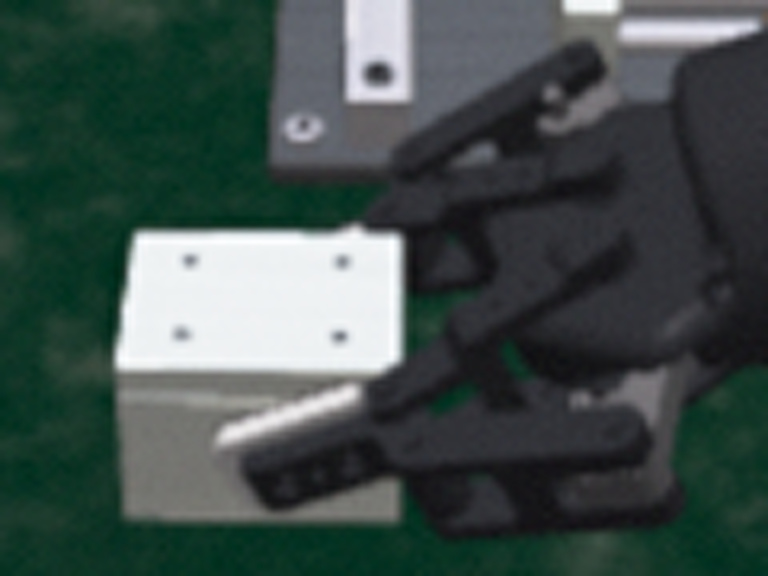

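Emit:
{"fn": "play_rows", "kwargs": {"steps": [{"claw":3.5,"tx":0.2,"ty":0.1,"tz":0,"ax":0,"ay":0,"az":0},{"claw":3.5,"tx":0.4,"ty":0.15,"tz":0,"ax":0,"ay":0,"az":0},{"claw":3.5,"tx":0.4,"ty":0.15,"tz":0,"ax":0,"ay":0,"az":0},{"claw":3.5,"tx":0.4,"ty":0.15,"tz":0,"ax":0,"ay":0,"az":0}]}}

```text
time: 17.58
eef_pos: [0.5251, -0.171, 0.0189]
tcp_rot: [-0.593, 0.387, 0.374, 0.599]
contact_force: [0.4, -1.3, -0.7]
opening: 0.503
```

Emit:
{"fn": "play_rows", "kwargs": {"steps": [{"claw":8.5,"tx":0,"ty":0,"tz":0,"ax":0,"ay":0,"az":0},{"claw":8.5,"tx":0,"ty":0,"tz":0,"ax":0,"ay":0,"az":0},{"claw":8.5,"tx":0,"ty":0,"tz":0,"ax":0,"ay":0,"az":0},{"claw":8.5,"tx":0,"ty":0,"tz":0,"ax":0,"ay":0,"az":0},{"claw":8.5,"tx":0,"ty":0,"tz":0,"ax":0,"ay":0,"az":0},{"claw":8.5,"tx":0,"ty":0,"tz":0,"ax":0,"ay":0,"az":0},{"claw":8.5,"tx":-1.5,"ty":-0.7,"tz":0,"ax":0,"ay":0,"az":0},{"claw":8.5,"tx":-4.5,"ty":-2.1,"tz":0,"ax":0,"ay":0,"az":0},{"claw":8.5,"tx":-8,"ty":-3.7,"tz":0,"ax":0,"ay":0,"az":0},{"claw":8.5,"tx":-11.5,"ty":-5.4,"tz":0,"ax":0,"ay":0,"az":0},{"claw":8.5,"tx":-14.5,"ty":-6.8,"tz":0,"ax":0,"ay":0,"az":0},{"claw":8.5,"tx":-14.5,"ty":-6.8,"tz":0,"ax":0,"ay":0,"az":0}]}}

```text
time: 18.58
eef_pos: [0.5286, -0.1714, 0.187]
tcp_rot: [-0.597, 0.385, 0.369, 0.599]
contact_force: [-0.1, 0.1, 1.5]
opening: 0.996
```

```bash
python3 - <<'E'
from h import *
s=snap('side',16);print(s['eef_pos'],s['contact_force'],s['qpos'].round(3))
delta([.53,-.171,.20],tgt(89,0)); 
crop('side',16,230,200,390,360,4,'c22')
E
```

```text
[ 0.52860635 -0.17143626  0.1870064 ] [-0.11108969  0.07133173  1.54495447] [-0.359  0.669  1.403 -0.367  2.139 -1.918]
t [-1.38 -0.91  0.  ] a [  0.25  -0.41 -64.57] rows>= 9.0
```

View pics/c22.png

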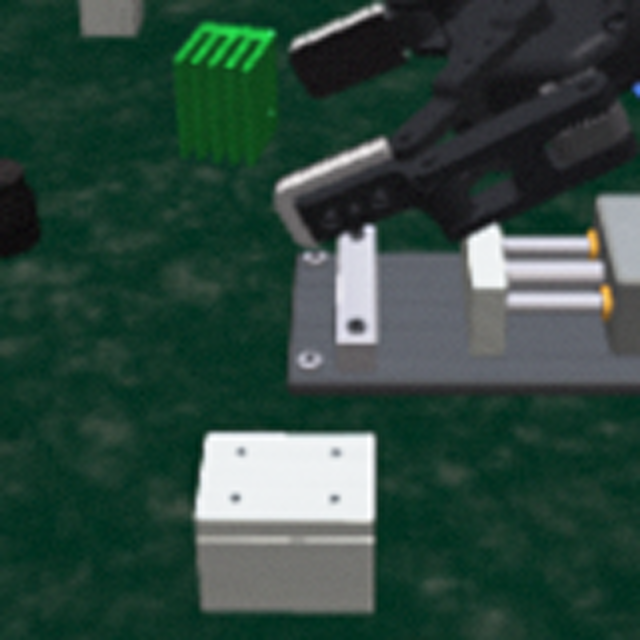

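Emit:
{"fn": "play_rows", "kwargs": {"steps": [{"claw":8.5,"tx":-1.4,"ty":-0.9,"tz":0,"ax":0,"ay":0,"az":-64.6},{"claw":8.5,"tx":-1.4,"ty":-0.9,"tz":0,"ax":0,"ay":0,"az":-64.6},{"claw":8.5,"tx":-1.4,"ty":-0.9,"tz":0,"ax":0,"ay":0,"az":-64.6},{"claw":8.5,"tx":-1.4,"ty":-0.9,"tz":0,"ax":0,"ay":0,"az":-64.6},{"claw":8.5,"tx":-1.4,"ty":-0.9,"tz":0,"ax":0,"ay":0,"az":-64.6},{"claw":8.5,"tx":-1.4,"ty":-0.9,"tz":0,"ax":0,"ay":0,"az":-64.6},{"claw":8.5,"tx":-1.4,"ty":-0.9,"tz":0,"ax":0,"ay":0,"az":-64.6},{"claw":8.5,"tx":-1.4,"ty":-0.9,"tz":0,"ax":0,"ay":0,"az":-64.6},{"claw":8.5,"tx":-1.4,"ty":-0.9,"tz":0,"ax":0,"ay":0,"az":-64.6},{"claw":8.5,"tx":-1.4,"ty":-0.9,"tz":0,"ax":0,"ay":0,"az":-64.6},{"claw":8.5,"tx":-1.4,"ty":-0.9,"tz":0,"ax":0,"ay":0,"az":-64.6},{"claw":8.5,"tx":-1.4,"ty":-0.9,"tz":0,"ax":0,"ay":0,"az":-64.6}]}}

```text
time: 19.63
eef_pos: [0.528, -0.1705, 0.1947]
tcp_rot: [0.708, -0.011, 0.004, -0.706]
contact_force: [0.3, -0.2, -0.3]
opening: 1.0
```

```bash
python3 - <<'E'
from h import *
s=snap('wrist',17);print(s['eef_pos'],s['contact_force'],s['qpos'].round(3))
delta([.534,-.171,.20],tgt(89,0)); 
E
```

```text
[ 0.52801801 -0.1704846   0.19470217] [ 0.28914128 -0.21833942 -0.31005536] [-0.492  0.061  1.903 -0.008  1.186 -2.038]
t [ 0.54 -0.53 -0.03] a [ 0.18 -0.2  -0.61] rows>= 0.2
```

View pics/wrist17.png

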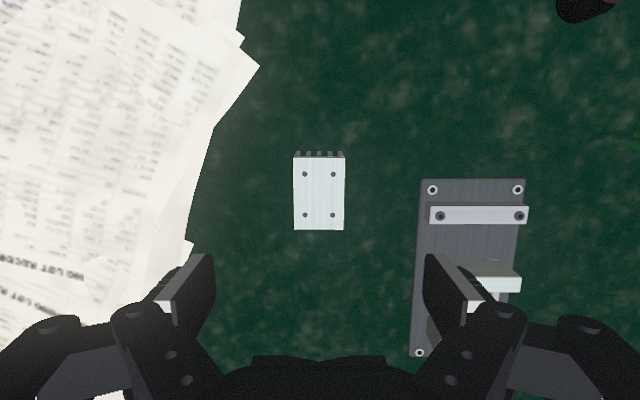

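```bash
python3 - <<'E'
from h import *
z=np.load('pics/wrist17.npz'); s=dict(eef_pos=z['p'],tcp_rot=z['q'])
im=z['im']; m=(cv2.cvtColor(im,cv2.COLOR_BGR2HSV)[...,1]<60)&(im.min(2)>150); m[:, :270]=0; m[:,370:]=0; m[:130]=0; m[250:]=0
c=max(cv2.findContours(m.astype(np.uint8),0,1)[0],key=cv2.contourArea); r=cv2.minAreaRect(c); b=cv2.boxPoints(r); print(b.round(1).tolist())
P=onz('wrist',b,.048,s); print(P.round(4).tolist(),P.mean(0).round(4)); 
for i in range(4): v=P[(i+1)%4]-P[i]; print(np.linalg.norm(v).round(4),np.degrees(np.arctan2(v[1],v[0])).round(2))
print(dep('wrist',[(300,165),(338,165),(300,222),(338,222)],z['d'],s).round(4).tolist())
delta([*P.mean(0)[:2],.20],tgt(89,0))
E
```

```text
[[293.0, 158.0], [344.0, 158.0], [344.0, 229.0], [293.0, 229.0]]
[[0.5026, -0.1913, 0.048], [0.5034, -0.149, 0.048], [0.5657, -0.1491, 0.048], [0.5648, -0.1938, 0.048]] [ 0.5341 -0.1708  0.048 ]
0.0423 88.86
0.0623 -0.09
0.0446 -91.11
0.0623 177.77
[[0.5087, -0.1858, 0.047], [0.5095, -0.1539, 0.046], [0.559, -0.1875, 0.0464], [0.5596, -0.1543, 0.0467]]
t [ 0.55 -0.53 -0.02] a [ 0.18 -0.2  -0.61] rows>= 0.2
```

Emit:
{"fn": "play_rows", "kwargs": {"steps": [{"claw":8.5,"tx":0.55,"ty":4,"tz":0,"ax":0,"ay":0,"az":-0.6},{"claw":8.5,"tx":0.55,"ty":8,"tz":0,"ax":0,"ay":0,"az":-0.6},{"claw":8.5,"tx":0.55,"ty":12,"tz":0,"ax":0,"ay":0,"az":-0.6},{"claw":8.5,"tx":0.55,"ty":15,"tz":0,"ax":0,"ay":0,"az":-0.6},{"claw":8.5,"tx":0.55,"ty":17,"tz":0,"ax":0,"ay":0,"az":-0.6},{"claw":8.5,"tx":0.55,"ty":18.2,"tz":0,"ax":0,"ay":0,"az":-0.6},{"claw":8.5,"tx":0.55,"ty":18.2,"tz":0,"ax":0,"ay":0,"az":-0.6},{"claw":8.5,"tx":0.55,"ty":18.2,"tz":0,"ax":0,"ay":0,"az":-0.6},{"claw":8.5,"tx":0.55,"ty":18.2,"tz":0,"ax":0,"ay":0,"az":-0.6}]}}

```text
time: 20.43
eef_pos: [0.5336, -0.1719, 0.0147]
tcp_rot: [0.709, -0.006, 0.009, -0.705]
contact_force: [-0.0, 0.2, 0.0]
opening: 0.993
```

```bash
python3 - <<'E'
from h import *
s=snap('wrist',18);print(s['eef_pos'],s['contact_force'],s['qpos'].round(3))
delta([.5341,-.1708,.009],tgt(89,0)); 
E
```

```text
[ 0.53360067 -0.17186168  0.01470872] [-0.0339012   0.24079534  0.00484599] [-0.491  0.316  1.986 -0.003  0.834 -2.04 ]
t [0.04 0.61 0.12] a [ 0.3  -0.19  0.29] rows>= 0.1
```

View pics/wrist18.png

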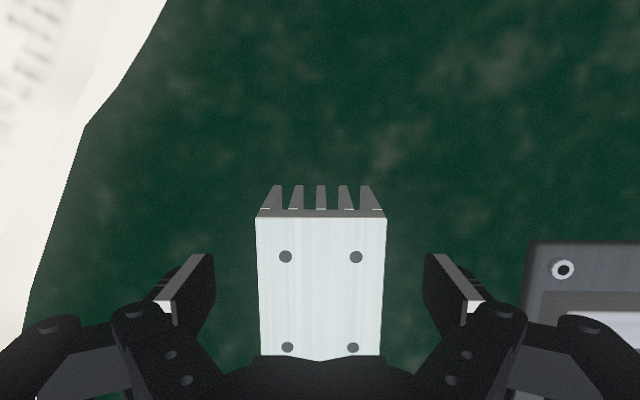

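The block lies flat face up with four holes visible, centred between the fingers at px 257–386. I'll lower slightly and grip.

Emit:
{"fn": "play_rows", "kwargs": {"grip_force": 110, "steps": [{"claw":8.5,"tx":0,"ty":0.5,"tz":0.1,"ax":0.3,"ay":-0.2,"az":0.3},{"claw":8.5,"tx":0,"ty":0.5,"tz":0.1,"ax":0.3,"ay":-0.2,"az":0.3},{"claw":3.5,"tx":0,"ty":0.5,"tz":0.1,"ax":0.3,"ay":-0.2,"az":0.3},{"claw":3.5,"tx":0,"ty":0.5,"tz":0.1,"ax":0.3,"ay":-0.2,"az":0.3},{"claw":3.5,"tx":0,"ty":0.5,"tz":0.1,"ax":0.3,"ay":-0.2,"az":0.3},{"claw":3.5,"tx":0,"ty":0.5,"tz":0.1,"ax":0.3,"ay":-0.2,"az":0.3},{"claw":3.5,"tx":0,"ty":0.5,"tz":0.1,"ax":0.3,"ay":-0.2,"az":0.3},{"claw":3.5,"tx":0,"ty":0.5,"tz":0.1,"ax":0.3,"ay":-0.2,"az":0.3},{"claw":3.5,"tx":0,"ty":0.5,"tz":0.1,"ax":0.3,"ay":-0.2,"az":0.3},{"claw":3.5,"tx":0,"ty":0.5,"tz":0.1,"ax":0.3,"ay":-0.2,"az":0.3}]}}

```text
time: 21.32
eef_pos: [0.5324, -0.1704, 0.0088]
tcp_rot: [-0.707, 0.007, -0.005, 0.708]
contact_force: [0.1, 0.1, 4.1]
opening: 0.502
```

```bash
python3 - <<'E'
from h import *
s=ctrl.get_state();print(s['eef_pos'],s['contact_force'],s['opening'])
# foot at .503 -> TCP-foot offset; jaw face at .5716+.042 ; want top end at clamp x 38
off=s['eef_pos'][0]-.5027; print(off)
x=.5716+.036-.064+off
delta([x,-.0236,.14],tgt(89,0))
E
```

```text
[ 0.53240345 -0.17042362  0.00875634] [0.11589688 0.10289285 4.06277511] 0.5016623760832338
0.02970344800876701
t [  3.8  -13.12  14.77] a [-0.07  0.   -0.14] rows>= 4.8
```

Emit:
{"fn": "play_rows", "kwargs": {"steps": [{"claw":3.5,"tx":0,"ty":-3,"tz":0,"ax":0,"ay":0,"az":0},{"claw":3.5,"tx":0,"ty":-7,"tz":0,"ax":0,"ay":0,"az":0},{"claw":3.5,"tx":0,"ty":-11,"tz":0,"ax":0,"ay":0,"az":0},{"claw":3.5,"tx":1,"ty":-13.3,"tz":3,"ax":0,"ay":0,"az":0},{"claw":3.5,"tx":2,"ty":-13.3,"tz":7,"ax":0,"ay":0,"az":0},{"claw":3.5,"tx":3,"ty":-13.3,"tz":11,"ax":0,"ay":0,"az":0},{"claw":3.5,"tx":3.8,"ty":-13.3,"tz":14,"ax":0,"ay":0,"az":0},{"claw":3.5,"tx":3.8,"ty":-13.3,"tz":14.8,"ax":0,"ay":0,"az":0},{"claw":3.5,"tx":3.8,"ty":-13.3,"tz":14.8,"ax":0,"ay":0,"az":0},{"claw":3.5,"tx":3.8,"ty":-13.3,"tz":14.8,"ax":0,"ay":0,"az":0}]}}

```text
time: 22.15
eef_pos: [0.5719, -0.023, 0.14]
tcp_rot: [-0.707, 0.008, -0.004, 0.708]
contact_force: [-0.8, -1.5, -2.5]
opening: 0.497
```

```bash
python3 - <<'E'
from h import *
s=snap('wrist',19);print(s['eef_pos'],s['contact_force'],s['qpos'].round(3)); snap('side',19)
crop('wrist',19,220,130,420,380,2.4,'c23'); crop('side',19,270,150,450,300,4,'c24')
E
```

```text
[ 0.57190757 -0.02295415  0.1399553 ] [-0.77356148 -1.50627436 -2.48084149] [-0.217  0.159  1.904  0.     1.085 -1.772]
```

View pics/c23.png

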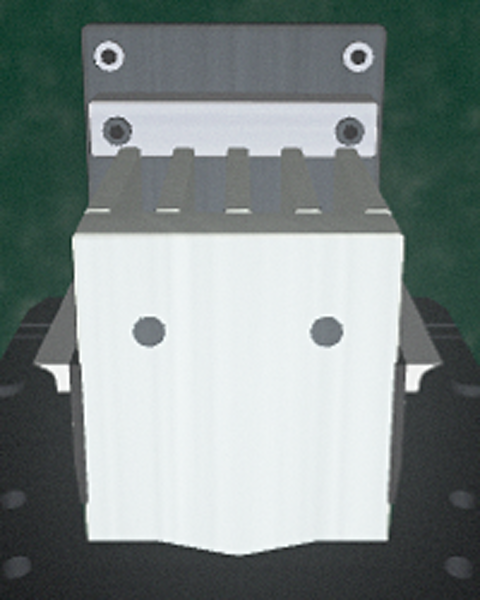

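View pics/c24.png

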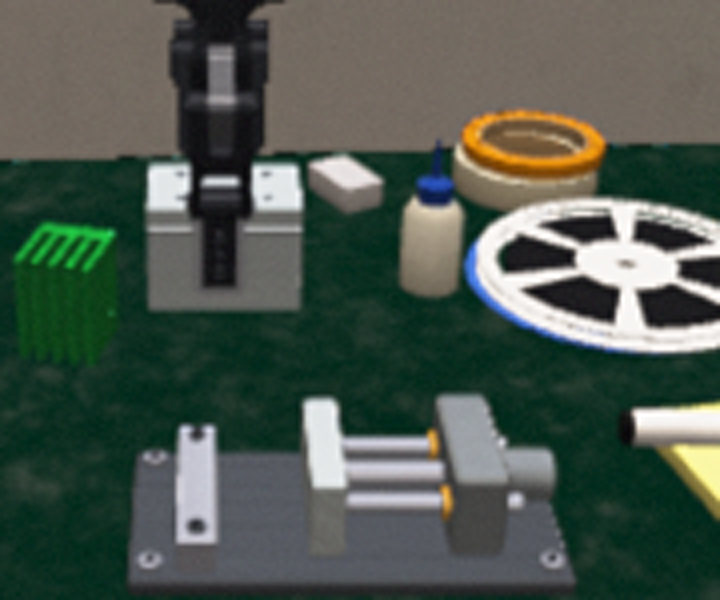

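```bash
python3 - <<'E'
from h import *
z=np.load('pics/wrist19.npz'); s=dict(eef_pos=z['p'],tcp_rot=z['q'])
c=lambda p,k=2.4,o=(220,130):[(x/k-.5+.5/k+o[0],y/k-.5+.5/k+o[1]) for x,y in p]
P=onz('wrist',c([(75,233),(402,233)]),s['eef_pos'][2]+.0392,s); print(P.round(4).tolist(), P.mean(0)-s['eef_pos'],np.degrees(np.arctan2(P[0,0]-P[1,0],P[1,1]-P[0,1])))
print('barfar edge z.028', onz('wrist',c([(90,101),(377,101)]),.028,s).round(4).tolist(),'screws',onz('wrist',c([(117,131),(349,131)]),.03,s).round(4).tolist())
delta([.5716+.036-.064+.0297,-.0236,.047],tgt(89,0))
E
```

```text
[[0.5415, -0.0433, 0.1792], [0.5422, -0.001, 0.1792]] [-0.03003124  0.00077935  0.0392    ] -0.909334538929337
barfar edge z.028 [[0.552, -0.0674, 0.028], [0.5534, 0.0207, 0.028]] screws [[0.5611, -0.0593, 0.03], [0.5622, 0.012, 0.03]]
t [0.15 9.35 0.05] a [-0.09 -0.06 -0.29] rows>= 2.2
```

Emit:
{"fn": "play_rows", "kwargs": {"steps": [{"claw":3.5,"tx":0,"ty":3,"tz":0,"ax":0,"ay":0,"az":0},{"claw":3.5,"tx":0,"ty":6,"tz":0,"ax":0,"ay":0,"az":0},{"claw":3.5,"tx":0,"ty":8.5,"tz":0,"ax":0,"ay":0,"az":0},{"claw":3.5,"tx":0,"ty":9.4,"tz":0,"ax":0,"ay":0,"az":0},{"claw":3.5,"tx":0,"ty":9.6,"tz":0,"ax":0,"ay":0,"az":0},{"claw":3.5,"tx":0,"ty":9.6,"tz":0,"ax":0,"ay":0,"az":0},{"claw":3.5,"tx":0,"ty":9.6,"tz":0,"ax":0,"ay":0,"az":0}]}}

```text
time: 22.83
eef_pos: [0.574, -0.0238, 0.047]
tcp_rot: [-0.707, 0.007, -0.006, 0.707]
contact_force: [0.1, 0.3, -1.5]
opening: 0.5
```

```bash
python3 - <<'E'
from h import *
s=snap('side',20);print(s['eef_pos'],s['contact_force'])
crop('side',20,290,180,430,300,5.5,'c25')
delta([.5716+.003+.030,-.0242,.042],tgt(89,0))
E
```

```text
[ 0.57395754 -0.0237641   0.04697969] [ 0.13164734  0.32054319 -1.54821235]
t [ 3.03  0.54 -0.  ] a [-0.06 -0.03  0.02] rows>= 0.7
```

View pics/c25.png

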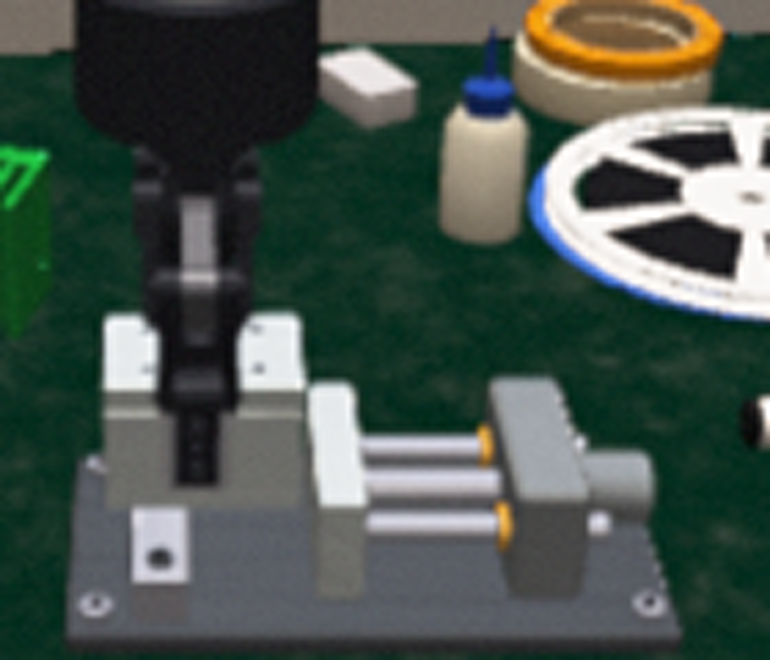

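Emit:
{"fn": "play_rows", "kwargs": {"steps": [{"claw":3.5,"tx":0,"ty":0.4,"tz":0,"ax":0,"ay":0,"az":0},{"claw":3.5,"tx":0.4,"ty":0.4,"tz":0,"ax":0,"ay":0,"az":0},{"claw":3.5,"tx":0.8,"ty":0.4,"tz":0,"ax":0,"ay":0,"az":0},{"claw":3.5,"tx":1.2,"ty":0.4,"tz":0,"ax":0,"ay":0,"az":0},{"claw":3.5,"tx":1.6,"ty":0.4,"tz":0,"ax":0,"ay":0,"az":0},{"claw":3.5,"tx":2.0,"ty":0.4,"tz":0,"ax":0,"ay":0,"az":0},{"claw":3.5,"tx":2.4,"ty":0.4,"tz":0,"ax":0,"ay":0,"az":0},{"claw":3.5,"tx":2.8,"ty":0.4,"tz":0,"ax":0,"ay":0,"az":0},{"claw":3.5,"tx":3.1,"ty":0.4,"tz":0,"ax":0,"ay":0,"az":0},{"claw":3.5,"tx":3.1,"ty":0.4,"tz":0,"ax":0,"ay":0,"az":0},{"claw":3.5,"tx":3.1,"ty":0.4,"tz":0,"ax":0,"ay":0,"az":0},{"claw":3.5,"tx":3.1,"ty":0.4,"tz":0,"ax":0,"ay":0,"az":0}]}}

```text
time: 23.88
eef_pos: [0.6005, -0.0231, 0.0407]
tcp_rot: [-0.706, 0.011, -0.001, 0.708]
contact_force: [-10.2, -0.8, 4.8]
opening: 0.503
```

```bash
python3 - <<'E'
from h import *
s=snap('side',21);print(s['eef_pos'],s['contact_force'])
snap('wrist',21); crop('wrist',21,200,100,440,380,2,'c27')
crop('side',21,290,180,430,300,5.5,'c26')
delta([.5716+.003+.030,-.0242,.042],tgt(89,0))
E
```

```text
[ 0.60048886 -0.02312142  0.04072753] [-10.18715049  -0.78247499   4.75218062]
t [ 0.42 -0.14 -0.1 ] a [-0.13  0.06 -0.77] rows>= 0.1
```

View pics/c26.png

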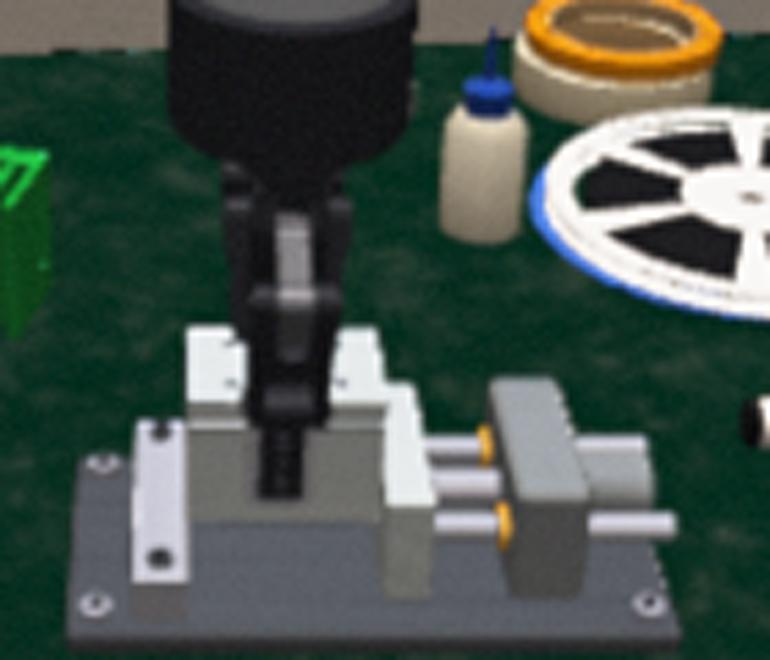

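View pics/c27.png

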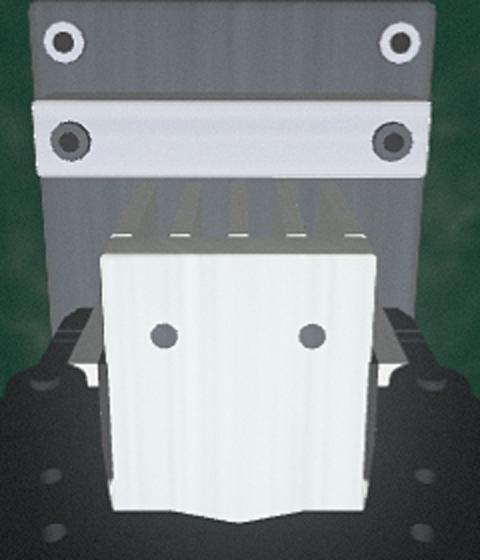

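Emit:
{"fn": "play_rows", "kwargs": {"steps": [{"claw":3.5,"tx":0.2,"ty":0,"tz":0,"ax":0,"ay":0,"az":-0.4},{"claw":3.5,"tx":0.4,"ty":0,"tz":0,"ax":0,"ay":0,"az":-0.7},{"claw":3.5,"tx":0.5,"ty":0,"tz":0,"ax":0,"ay":0,"az":-0.7},{"claw":3.5,"tx":0.5,"ty":0,"tz":0,"ax":0,"ay":0,"az":-0.7},{"claw":3.5,"tx":0.5,"ty":0,"tz":0,"ax":0,"ay":0,"az":-0.7},{"claw":3.5,"tx":0.5,"ty":0,"tz":0,"ax":0,"ay":0,"az":-0.7}]}}

```text
time: 24.48
eef_pos: [0.6048, -0.0232, 0.0404]
tcp_rot: [-0.706, 0.007, -0.005, 0.708]
contact_force: [-11.6, -1.1, 3.9]
opening: 0.5
```

```bash
python3 - <<'E'
from h import *
s=snap('side',22);print(s['eef_pos'],s['contact_force'])
snap('wrist',22); crop('wrist',22,200,100,440,380,2,'c27')
crop('side',22,290,180,430,300,5.5,'c26')
delta([.5716+.003+.030,-.0242,.042],tgt(89,0))
E
```

```text
[ 0.60475899 -0.02320844  0.04038731] [-11.63958102  -1.11831528   3.94727732]
t [-0.01 -0.16 -0.1 ] a [-0.13  0.06 -0.17] rows>= 0.0
```

View pics/c26.png

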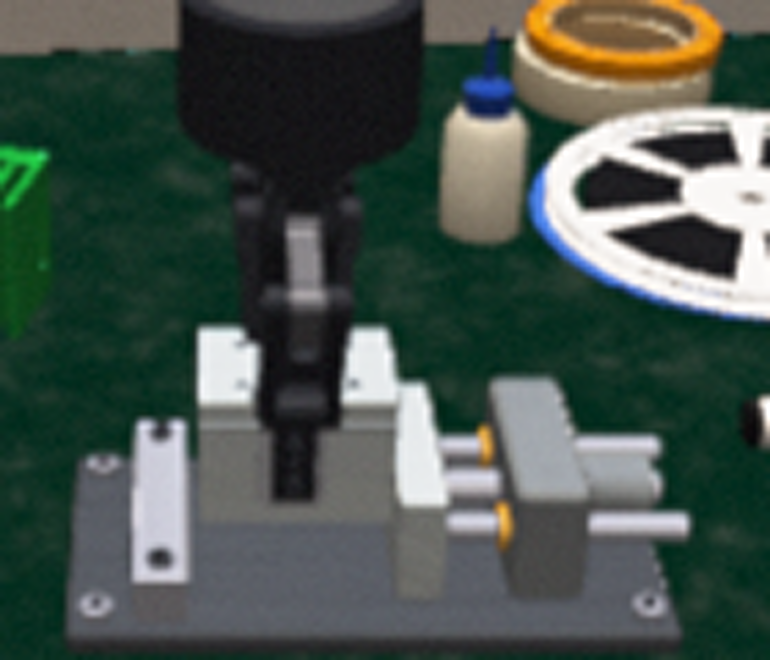

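View pics/c27.png

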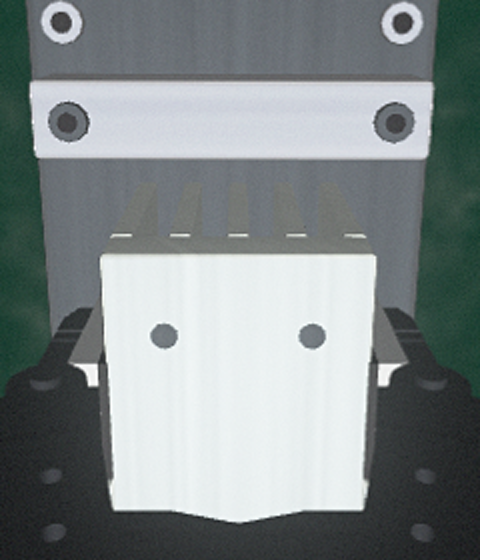

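Emit:
{"fn": "play_rows", "kwargs": {"steps": [{"claw":3.5,"tx":0,"ty":0.5,"tz":0,"ax":0,"ay":0,"az":0},{"claw":3.5,"tx":0,"ty":1.0,"tz":0,"ax":0,"ay":0,"az":0},{"claw":3.5,"tx":0,"ty":1.4,"tz":0,"ax":0,"ay":0,"az":0},{"claw":3.5,"tx":0,"ty":1.8,"tz":0,"ax":0,"ay":0,"az":0},{"claw":3.5,"tx":0,"ty":2.1,"tz":0,"ax":0,"ay":0,"az":0},{"claw":3.5,"tx":0,"ty":2.1,"tz":0,"ax":0,"ay":0,"az":0},{"claw":3.5,"tx":0,"ty":2.1,"tz":0,"ax":0,"ay":0,"az":0}]}}

```text
time: 25.17
eef_pos: [0.6047, -0.0228, 0.0188]
tcp_rot: [-0.706, 0.007, -0.005, 0.708]
contact_force: [-10.0, -0.0, 1.6]
opening: 0.498
```

```bash
python3 - <<'E'
from h import *
s=snap('side',23);print(s['eef_pos'],s['contact_force'])
crop('side',23,290,180,430,300,5.5,'c28')
delta([.5716+.003+.030,-.0242,.0188],tgt(89,0))
E
```

```text
[ 0.60474448 -0.02277044  0.01876043] [-9.95197101 -0.02250646  1.57121489]
t [-0.01 -0.01 -0.14] a [-0.17  0.06 -0.17] rows>= 0.0
```

View pics/c28.png

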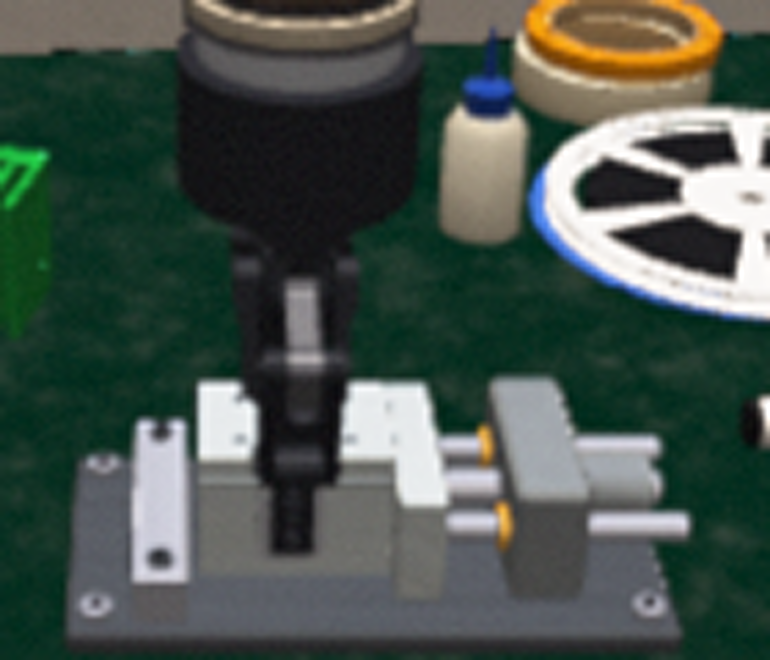

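Emit:
{"fn": "play_rows", "kwargs": {"steps": [{"claw":3.5,"tx":0,"ty":0.2,"tz":0,"ax":0,"ay":0,"az":0},{"claw":3.5,"tx":-0.15,"ty":0.2,"tz":0,"ax":0,"ay":0,"az":0},{"claw":3.5,"tx":-0.3,"ty":0.2,"tz":0,"ax":0,"ay":0,"az":0},{"claw":3.5,"tx":-0.3,"ty":0.2,"tz":0,"ax":0,"ay":0,"az":0},{"claw":3.5,"tx":-0.3,"ty":0.2,"tz":0,"ax":0,"ay":0,"az":0}]}}

```text
time: 25.63
eef_pos: [0.6043, -0.0228, 0.0187]
tcp_rot: [-0.706, 0.005, -0.007, 0.708]
contact_force: [-7.0, 1.3, 6.1]
opening: 0.504
```

Emit:
{"fn": "play_rows", "kwargs": {"steps": [{"claw":8.5,"tx":0,"ty":0,"tz":0,"ax":0,"ay":0,"az":0},{"claw":8.5,"tx":0,"ty":0,"tz":0,"ax":0,"ay":0,"az":0},{"claw":8.5,"tx":0,"ty":0,"tz":0,"ax":0,"ay":0,"az":0},{"claw":8.5,"tx":0,"ty":0,"tz":0,"ax":0,"ay":0,"az":0},{"claw":8.5,"tx":0,"ty":0,"tz":0,"ax":0,"ay":0,"az":0},{"claw":8.5,"tx":0,"ty":0,"tz":0,"ax":0,"ay":0,"az":0},{"claw":8.5,"tx":0,"ty":-3,"tz":0,"ax":0,"ay":0,"az":0},{"claw":8.5,"tx":0,"ty":-7,"tz":0,"ax":0,"ay":0,"az":0},{"claw":8.5,"tx":0,"ty":-11,"tz":0,"ax":0,"ay":0,"az":0},{"claw":8.5,"tx":0,"ty":-15,"tz":0,"ax":0,"ay":0,"az":0},{"claw":8.5,"tx":0,"ty":-16,"tz":0,"ax":0,"ay":0,"az":0},{"claw":8.5,"tx":0,"ty":-16,"tz":0,"ax":0,"ay":0,"az":0}]}}

```text
time: 26.63
eef_pos: [0.6074, -0.0243, 0.1839]
tcp_rot: [0.707, 0.001, 0.013, -0.707]
contact_force: [0.3, 0.0, -0.5]
opening: 1.002
```

```bash
python3 - <<'E'
from h import *
s=snap('wrist',24);print(s['eef_pos'],s['contact_force'],s['opening']); snap('side',24); snap('scene',24)
crop('side',24,290,180,430,300,5.5,'c29'); crop('wrist',24,220,100,420,340,2.5,'c30')
E
```

```text
[ 0.60736079 -0.02426207  0.18387503] [ 0.2627825   0.00217967 -0.49432904] 1.002366335399553
```

View pics/c29.png

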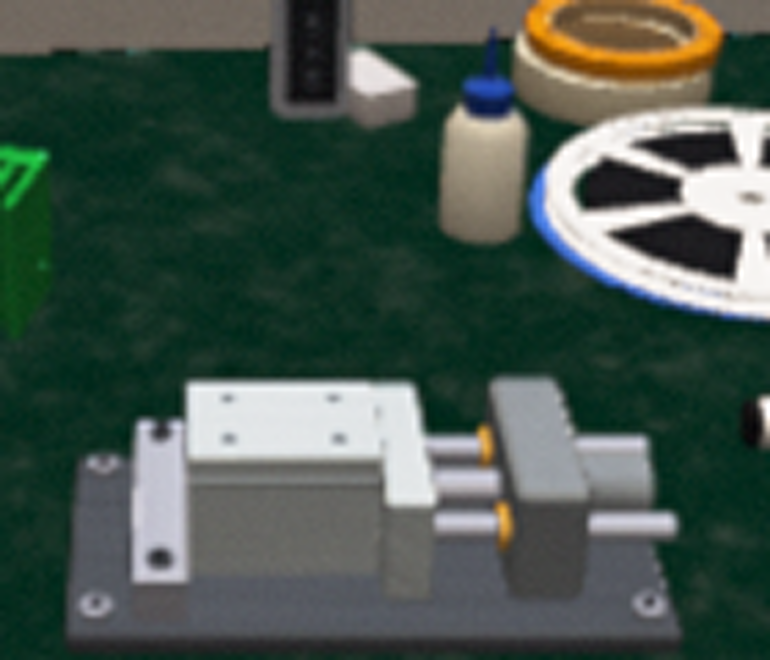

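View pics/c30.png

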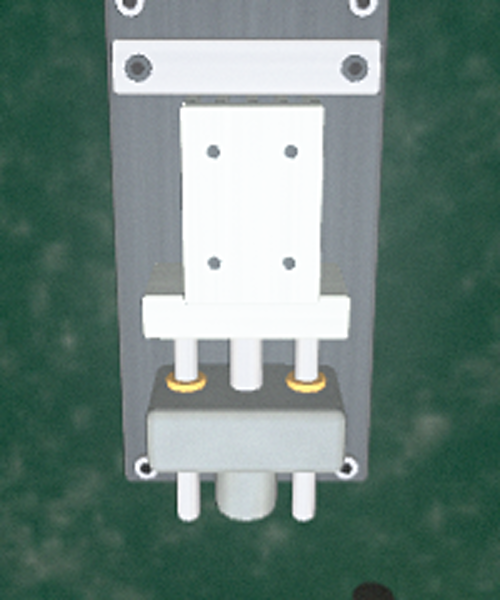

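View pics/scene24.png

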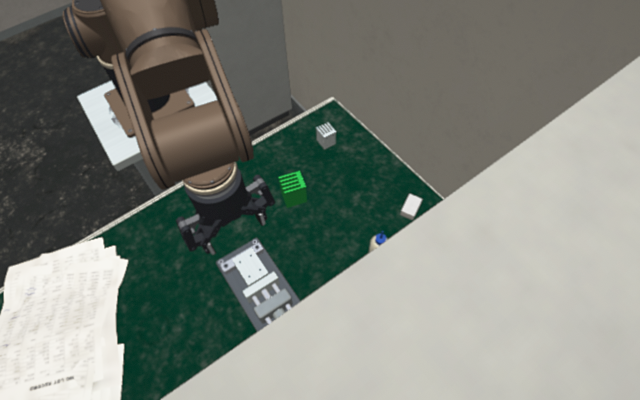

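```bash
python3 - <<'E'
from h import *
z=np.load('pics/wrist24.npz'); s=dict(eef_pos=z['p'],tcp_rot=z['q'])
c=lambda p,k=2.5,o=(220,100):[(x/k-.5+.5/k+o[0],y/k-.5+.5/k+o[1]) for x,y in p]
print('plate',dep('wrist',c([(195,120),(310,120),(253,200),(195,285),(308,285)]),z['d'],s).round(4).tolist())
print('jaw,bar',dep('wrist',c([(160,318),(335,318),(250,66)]),z['d'],s).round(4).tolist())
ys,xs=np.mgrid[150:212:3,296:346:3]; px=np.c_[xs.ravel(),ys.ravel()]; P=dep('wrist',px,z['d'],s); P=P[abs(P[:,2]-.057)<.006]
A=np.linalg.lstsq(np.c_[P[:,:2]-P[:,:2].mean(0),np.ones(len(P))],P[:,2],rcond=None)[0]; print('tilt deg',np.degrees(A[:2]).round(2),'z',A[2],len(P))
f=lambda p,h:onz('wrist',c(p),h,s).round(4).tolist()
print('foot edge',f([(181,106),(325,106)],.058),'bar face top',f([(114,94),(380,94)],.028),'jaw face',f([(144,296),(350,296)],.0505))
a,_=load('side',0);b,_=load('side',24); d=cv2.absdiff(a,b).max(2); 
for n,(x0,y0,x1,y1) in dict(loupe=(215,232,245,270),bottle=(365,190,388,226),mag=(343,186,370,205)).items(): print(n,d[y0:y1,x0:x1].mean().round(1))
E
```

```text
plate [[0.5751, -0.0394, 0.0565], [0.5756, -0.0043, 0.0571], [0.6003, -0.0221, 0.0575], [0.6281, -0.0412, 0.0575], [0.6287, -0.0047, 0.0573]]
jaw,bar [[0.6426, -0.0539, 0.0488], [0.6435, 0.005, 0.049], [0.5616, -0.0223, 0.0271]]
tilt deg [-0.08  0.51] z 0.056902407769811376 356
foot edge [[0.5706, -0.0434, 0.058], [0.5713, 0.0002, 0.058]] bar face top [[0.57, -0.0681, 0.028], [0.5715, 0.0212, 0.028]] jaw face [[0.634, -0.0587, 0.0505], [0.6352, 0.0097, 0.0505]]
loupe 3.3
bottle 2.7
mag 22.2
```

View pics/side24.png

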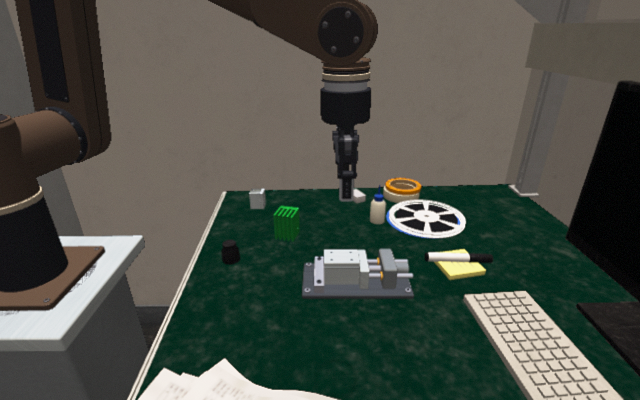

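```bash
python3 - <<'E'
from plant import ctrl
print(ctrl.get_state()['time'], ctrl.sign_off())
E
```

```text
the job is handed in; nothing more can be done
26.7833 None
```

I clamped the larger grey heat sink upright with its flat face on the bar and let go of it. I then lifted it out, turned it a quarter over and re-gripped it on the bench. It is now clamped lying down with its foot end on the bar and the flat face up. The job was handed in at 26.8 s of the 72 s allowed; sign-off reports no verdict.

**First clamping:** with the fingers open, the flat face measured within about 1 mm of the bar. The top read level, at about 72.6 mm against 74 expected; other surfaces also read about 0.5–2 mm low. Jaw travel was about 6 mm.

**Final clamping, with the arm clear above:**
- **Foot end:** within about 1 mm of the bar and square to it to well under 1°, about 2 mm off the middle of the bar.
- **Flat face:** up, at about 57–58 mm height, with a tilt of 0.5° or less.
- **Jaw:** travel about 22 mm.

**Bystanders:** the bottle and loupe look unchanged in the side view. The steel block's side-view comparison showed a difference because a finger was in front of it; in the scene view it stands at the same pixel position as at the start.

**Disagreement:** a rough early reading from the scene camera put the clamp's yaw at −5°. The closer wrist views consistently gave −1°, and I used that.

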